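# Load the wax lamp's cell

### The job

Load the fresh green-and-copper cell into the blue inspection lamp: first pull the lamp's red cut-out knob up until it clicks out, and leave it out. The cell sits too deep in its rack to be held by its sides, so lift it by its two ends, lay it in the V-block and let go, then take it again round its middle, press its flat end against the lamp's coil spring, roll the nub end down under the yellow lip onto the contact, and let go. Last push the red knob fully back in; keep the cell off the bare table, and leave the spent cells and everything else where they are.

Things in the scene. Friction and masses are not known exactly. Their poses are not given: they have to be found in the camera images.
- cell: Fresh battery cell, about 65 g, green with a copper band near the nub: 26 mm in diameter, 50 mm long overall, being a 46.5 mm body and an 8 mm wide, 3.5 mm long nub. Origin on the axis, midway of the 50 mm; x is the cell's axis and points to the nub; it may roll, so y and z mean nothing. It starts in one of the rack's slots, axis 23 mm above the table, each end 2 to 6 mm past the rack.
- cell_nub (a point): Tip of the fresh cell's nub, on its axis, 25 mm from the cell's origin.
- spent1: Grey spent cell with a black band, same size and axes as the fresh one, in another slot of the rack. Leave it there.
- spent2: Second grey spent cell, same as spent1. Leave it there.
- rack: Pale wooden block fixed to the table, 42 (x) by 131 (y) by 32 mm high, with three open-ended slots along x at y = -40, 0, 40 mm. Slots are 29 mm wide, floor 10 mm above the table, walls 11 mm thick and 32 mm high, so only the top 4 mm and the ends of a cell stick out: lift it straight up by its ends. Origin: centre of the underside.
- vblock: Fixed V-block: steel base 60 x 60 x 8 mm with an 18 mm wide, 34 mm long shallow wooden V (faces at 25 degrees) along its x axis. A cell in it lies along that x axis, either way round, axis 38 mm above the table; its sides stick out 4 mm past the V on each side and its ends 8 mm. Origin: centre of the underside.
- vee (a point): Where the centre of a cell resting in the V-block lies, 38 mm above the table.
- lamp: Blue inspection lamp fixed to the table, box 130 (x) by 190 mm (y), flat deck 45 mm above the table; aluminium reflector on the +x side reaching 120 mm from the origin and 83 mm high. Origin: centre of the underside. On the deck the open battery bay runs along y at x = 18 mm, spring at -y, lip at +y; the red knob stands at x = -48, y = 30 mm.
- bay (a point): Centre of the loaded cell, at (18, 0, 65) mm in the lamp's frame, axes as the lamp's: y runs from spring to lip and the loaded cell's nub points along +y. An 18 mm wide V cradle from y = -13 to 13 mm carries the cell, its underside 7 mm above the deck, with free deck on both sides for the fingers.
- lip_contact (a point): Copper contact in the inner face of the end wall, 25 mm along y from bay, same height: the loaded nub's tip rests here. The wall is 36 mm wide, 12 mm thick, and reaches 9.5 mm above this point. The yellow lip, 30 mm wide, sticks 3 mm out of it towards the spring, 6 to 9.5 mm above this point: it overhangs the nub but clears the cell's body.
- spring (a joint): Travel of the copper plate (22 mm wide, from 10 mm below to 14 mm above the bay's axis) before the coil spring, m: 0 free, 0.004 with the cell loaded, 0.016 at the stop; 0.6 N per mm. The nub passes the lip at 0.0075 or more with the cell level, 2 to 3 mm more with it tilted 15 degrees. The black spring block behind reaches 16 mm above the bay's axis.
- spring_plate (a point): Centre of the spring plate's face at the height of the bay's axis, 21 mm along -y from bay when free; the face looks to the lip.
- knob (a joint): Travel of the red cut-out knob, straight up, m: 0 fully in, 0.012 clicked out. It snaps to either end from its middle, with about 2.5 N needed to pull it out or push it in.
- knob_head (a point): Middle of the red knob's head, a disc 24 mm in diameter and 16 mm high on a 10 mm stem; the head's middle is 24 mm above the lamp's deck when in (69 mm above the table) and 36 mm when out. Pinch the head from above.
- basket: Red wax basket of fruit, 116 mm wide and 87 mm high, bystander. Origin: centre of the underside.
- tooljar: White ceramic jar 76 mm wide with modelling tools standing up to about 215 mm high, bystander. Origin: centre of the underside.
- bottle: Amber bottle 60 mm wide and 150 mm high, bystander. Origin: centre of the underside.
- pear: White plaster pear 68 mm wide and 84 mm high, bystander. Origin: centre of the underside.
- cover: The lamp's loose blue battery cover, 50 x 110 x 10 mm, lying on the table, bystander. Origin: centre of the underside.
- mallet: Wooden mallet about 240 mm long, lying on the table, bystander. Origin on its underside.
Mind the look-alikes: they are no part of the job. What is shaped like the cell but pink or purple is not meant.

How it is judged:
On the way, in this order (a step that is already met when the one before it is completed fails the run):
1. the red knob is pulled up to its detent (value of joint knob above 0.0105 m), for 0.2 s.
2. the fresh cell lies in the V-block, let go, with the knob still out (distance between cell and vee below 0.012 m and angle between the x axis of cell and the x axis of vblock, either way round below 0.2 rad and contact force between the fingers and cell below 0.05 N and value of joint knob above 0.0105 m), for 0.2 s.
3. the cell is loaded: spring pressed by the flat end, nub on the contact under the lip, let go, with the knob still out (distance between cell_nub and lip_contact below 0.004 m and angle between the x axis of cell and the y axis of bay, either way round below 0.09 rad and value of joint spring between 0.0015 and 0.0075 m and contact force between the fingers and cell below 0.05 N and value of joint knob above 0.0105 m), for 0.2 s.
At the end, for the whole second after the job is handed in: The cell is loaded: nub tip within 4 mm of the contact under the lip, axis within 0.09 rad of the bay's, spring plate pressed 1.5 to 7.5 mm by it, untouched and at rest; the red knob is fully in (within 1.5 mm) (distance between cell_nub and lip_contact below 0.004 m and angle between the x axis of cell and the y axis of bay, either way round below 0.09 rad and value of joint spring between 0.0015 and 0.0075 m and contact force between the fingers and cell below 0.05 N and linear speed of cell below 0.02 m/s and value of joint knob below 0.0015 m).
It fails at once if a spent cell is disturbed (over 10 mm) (distance of any of spent1, spent2 from where it was at the start of the episode above 0.01 m).
It fails at once if a bystander is knocked away (over 25 mm) or tipped over (distance of any of basket, tooljar, bottle, pear, cover, mallet from where it was at the start of the episode above 0.025 m or angle between any of basket, tooljar, bottle, pear's own z axis and vertical above 0.4 rad).
It fails at once if the fresh cell touches the bare table (height (world z) of cell below 0.0165 m).
It also fails if it takes over 72 s, if anything falls off the work surface, if the arm or the gripper's body presses on something with over 40 N, if the wrist force passes 120 N, or if a joint passes its speed limit or range.

### The arm

A 6-joint arm with a two-finger parallel gripper is mounted at the origin on the work surface. World frame = base frame: x ahead of the robot, y to its left, z up, the work surface at z = 0. Lengths are in m, angles in rad, forces in N, time in s.
With the tool pointing down it reaches from about 0.3 to 0.875 m from the base axis. Payload 6.4 kg.
Tool frame: the origin (TCP) lies at the very end of the fingers, on their centre line; the grasp point (between the pads) lies 19 mm behind it; y points along the fingers, x is the direction in which the jaws open and shut, and the axes are right-handed (so a half turn about y gives the same grasp; the last joint's range is limited). The gripper opens to 85 mm and grips with 20 to 120 N. Pads are 22 mm wide; open, the fingers measure 114 mm over their backs; the gripper's body (76 mm by 85 mm) begins 54 mm behind the grasp point. The pads swing forward as they close: fully open they stand 13 mm farther back than shut.
Start: joints at [-1.42, 0.181, 1.607, -0, 1.354, -0.206], TCP at [0.201, -0.539, 0.231] pointing down, gripper open.
Joint ranges: [-2.99, 2.99], [-0.89, 2.07], [0.3, 2.58], [-1.14, 4.28], [0, 2.63], [-3.12, 3.12]. Speed limits (rad/s): [2.57, 2.57, 3.01, 3.14, 3.14, 3.14].

### API

Orientations are given as a unit quaternion [w, x, y, z].
In Python, from bench import telemetry, imaging, ticket gives the robot as it stands.
- The arm moves only by the tool apply_moves, never from a script. Its argument "motion" is a list of rows, each a list of 3 entries, a list of its own where there are three numbers: the shift along the tool's x, y, z in m, then the turn, a rotation vector about the tool's x, y, z in degrees, then the finger opening in m, from 0 to 0.0854. In form: [[[x, y, z], [ax, ay, az], gripper], ...]. A call has exactly 5 rows; each row is the pose to reach, as a shift and turn from the pose commanded when the call began, along the tool's axes at that moment; what a row does not reach only later rows make up. A row lasts 1/12 s, in which the tool goes at most 41.7 mm and 7.16 degrees, less where a joint would pass 70% of its speed; a pose out of reach is approached as far as the arm can. A call with a gripper value outside its range is refused whole. The fingers move at their own pace and stop on an object; "newtons" is the grip in N (left out, the last holds). Time passes only in rows, so rows that repeat a pose let the fingers close, or fill a call up. It gives the time, the measured TCP pose, the force and the opening at its end, in the units of the state.
- telemetry.observe(): the state, without advancing time (a new reading comes with each control period).
- imaging.grab_frame(name): name is "side" or "top" or "wrist"; returns (picture, depth): 420x560x3 uint8, red, green, blue; 420x560 float32, m along the optical axis (not along the pixel's ray), 0 where there is no reading.
- imaging.camera_model(name): a dict with "camera_matrix" (3x3 intrinsics, pixels), "extrinsics" (4x4, takes a point from camera to world coordinates); the wrist camera has in their place "hand_eye" (4x4, takes a point from camera to tool coordinates, whose origin is the TCP and whose axes are the tool frame's). Camera axes: x right, y down, z forward; pixel columns grow to the right and rows downward; lengths in m; the calibration is good to about 2 mm. A picture is of the moment at which its call begins: read the wrist's pose just before it. camera_model takes no time and is no camera call.
- ticket.job_done(): hands the job in, once; it reports no verdict.
The state is a dict: "time": time; "qpos": joint angles; "qvel": joint speeds; "joint_torque": joint torques, N m; "tool_pos": TCP position; "ee_rot": TCP orientation; "wrist_force": force on the tool from outside, world axes, zero at the start; "moment": the same for the moment, N m; "opening": opening from 0.0 (shut) to 1.0 (fully open).
Only numpy, scipy, OpenCV 4.12 (cv2) and the standard library are available. Lean on these libraries where they do the work, as an engineer would, in place of code of your own. Each camera call takes 0.05 s, during which the arm holds its last target.

## Working session

There is one attempt and no reset: what is moved stays moved. The work goes in short steps, Python scripts to look and compute and a tool call to move; the robot and the scene stay as the last step left them, time stands still between calls to the robot, and variables do not carry over. Pictures are saved under pics/ and viewed, and the job is handed in when it is done.

Besides the shell and the picture viewer there is one more tool, called after "Call:" as name([rows], argument=value, ...), one row to a line, values as JSON. apply_moves: Moves the arm, as the interface text tells. Its arguments: {"type":"object","properties":{"motion":{"type":"array","items":{"type":"array"}},"newtons":{"type":"number"}},"required":["motion"]}

```bash
ls; mkdir -p pics; python3 - <<'E'
from bench import telemetry, imaging
import cv2, numpy as np
print(telemetry.observe())
for n in ["side","top","wrist"]:
    im,d=imaging.grab_frame(n); np.savez(f"pics/{n}0.npz",im=im,d=d)
    cv2.imwrite(f"pics/{n}0.png",im[:,:,::-1]); print(n,imaging.camera_model(n),(d>0).mean())
E
```

```text
pics
{'time': 0.0, 'qpos': array([-1.42030748e+00,  1.81534969e-01,  1.60801106e+00,  1.83532052e-05,
        1.35378549e+00, -2.06276314e-01]), 'qvel': array([-0.00098577,  0.0002895 ,  0.00087098,  0.00020939, -0.00131988,
        0.00056183]), 'joint_torque': array([-1.64126810e-03, -4.44875479e+01, -3.51338053e+01, -4.38600982e-04,
        9.05655732e-03, -2.30514172e-05]), 'tool_pos': array([ 0.20076654, -0.53822671,  0.23038609]), 'ee_rot': array([ 0.58123502, -0.58033297,  0.40376578, -0.40293014]), 'wrist_force': array([-0.60811903, -0.98534087,  0.92560497]), 'moment': array([-0.017854  , -0.00460303,  0.02626401]), 'opening': 0.9942082303140185}
side {'camera_matrix': array([[503.78442106,   0.        , 275.99286846],
       [  0.        , 503.78442106, 208.48831093],
       [  0.        ,   0.        ,   1.        ]]), 'extrinsics': array([[-0.75502206, -0.49176146,  0.43371922,  0.02228099],
       [-0.65569034,  0.56276842, -0.50335066,  0.65293279],
       [ 0.00344497, -0.66442635, -0.74734581,  0.95633176],
       [ 0.        ,  0.        ,  0.        ,  1.        ]])
[... 328 characters left out ...]
676],
       [ 0.01962409, -0.19246327, -0.98110794,  0.96297568],
       [ 0.        ,  0.        ,  0.        ,  1.        ]])} 0.9960076530612245
wrist {'camera_matrix': array([[299.98987568,   0.        , 277.42526402],
       [  0.        , 299.98987568, 206.12202582],
       [  0.        ,   0.        ,   1.        ]]), 'hand_eye': array([[ 9.99999533e-01,  5.76630166e-04, -7.75021678e-04,
        -3.91179878e-04],
       [ 9.07645274e-04, -2.86232410e-01,  9.58159790e-01,
        -1.42270805e-01],
       [ 3.30667517e-04, -9.58160047e-01, -2.86232800e-01,
         7.29351618e-02],
       [ 0.00000000e+00,  0.00000000e+00,  0.00000000e+00,
         1.00000000e+00]])} 0.9959098639455782
```

View pics/top0.png

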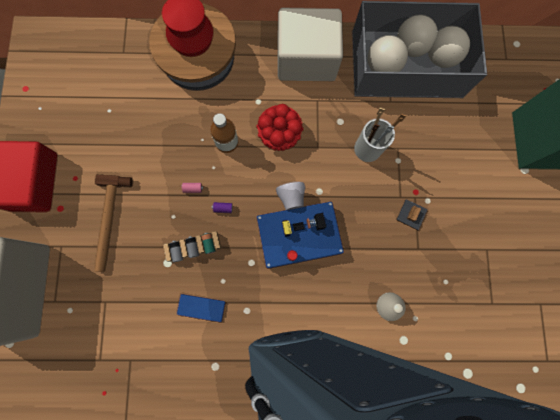

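View pics/side0.png

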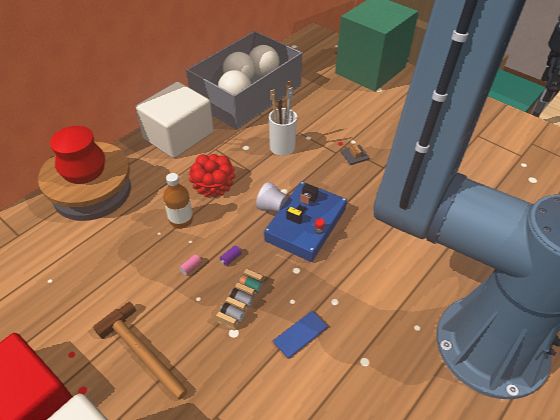

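View pics/wrist0.png

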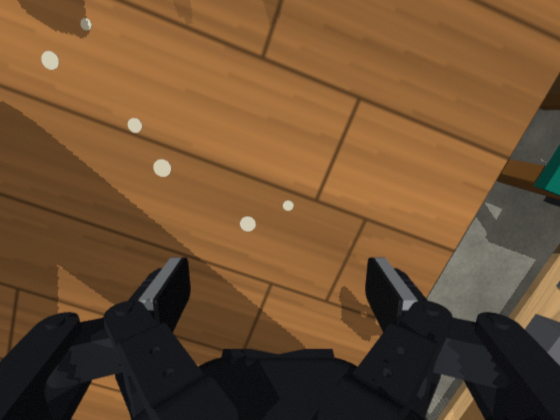

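The top view shows the lamp at (300,235), the rack at (192,247) with the green cell in its right slot (208,242), the V-block at (412,214) and the knob at (292,255). Next I'll measure them.

```bash
cat > h.py <<'E'
import numpy as np, cv2
from bench import telemetry, imaging
from scipy.spatial.transform import Rotation as R
def pose():
    s=telemetry.observe(); q=np.asarray(s['ee_rot']); T=np.eye(4); T[:3,:3]=R.from_quat([q[1],q[2],q[3],q[0]]).as_matrix(); T[:3,3]=s['tool_pos']; return T,s
def cloud(name,d,T=None):
    c=imaging.camera_model(name); K=c['camera_matrix']; E=c['extrinsics'] if 'extrinsics' in c else T@c['hand_eye']
    v,u=np.mgrid[:d.shape[0],:d.shape[1]]
    P=np.stack([(u-K[0,2])/K[0,0]*d,(v-K[1,2])/K[1,1]*d,d],-1)
    return P@E[:3,:3].T+E[:3,3]
def proj(name,p,T=None):
    c=imaging.camera_model(name); K=c['camera_matrix']; E=c['extrinsics'] if 'extrinsics' in c else T@c['hand_eye']
    q=np.linalg.inv(E)@np.r_[p,1]; return K[:2,:2]@(q[:2]/q[2])+K[:2,2]
def crop(im,u0,u1,v0,v1,f,name):
    cv2.imwrite('pics/'+name,cv2.resize(im[v0:v1,u0:u1,::-1],None,fx=f,fy=f,interpolation=cv2.INTER_CUBIC))
def hsv(im): return cv2.cvtColor(im,cv2.COLOR_RGB2HSV)
E
python3 - <<'E'
from h import *
z=np.load('pics/top0.npz'); im,d=z['im'],z['d']; P=cloud('top',d); H=hsv(im)
crop(im,150,440,170,330,2.7,'topc.png')
def rep(n,m,zl,zh):
    m=m&(P[...,2]>zl)&(P[...,2]<zh)
    X=P[m]; v,u=np.where(m)
    r=cv2.minAreaRect((X[:,:2]*1000).astype(np.float32))
    print(n,m.sum(),'px',u.min(),u.max(),v.min(),v.max(),'mean',X.mean(0).round(4),'rect',np.round(r[0],1),np.round(r[1],1),round(r[2],1))
roi=np.zeros(d.shape,bool); roi[195:275,250:350]=1
rep('deck',roi&(H[...,0]>100)&(H[...,0]<125)&(H[...,1]>120),.040,.05)
rep('knob',roi&((H[...,0]<8)|(H[...,0]>172))&(H[...,1]>150),.06,.09)
rep('lip',roi&(H[...,0]>20)&(H[...,0]<35)&(H[...,1]>150),.05,.1)
roi=np.zeros(d.shape,bool); roi[225:270,155:225]=1
rep('rack',roi,.012,.05)
rep('racktop',roi,.029,.034)
rep('green',roi&(H[...,0]>65)&(H[...,0]<95)&(H[...,1]>100),.01,.05)
roi=np.zeros(d.shape,bool); roi[195:235,390:435]=1
rep('vb',roi,.005,.05); rep('vbase',roi,.005,.012); rep('vtop',roi,.02,.04)
E
```

```text
deck 3454 px 257 342 202 267 mean [0.4839 0.0052 0.0451] rect [487.    3.3] [128.4 187.4] 11.6
knob 70 px 288 296 251 260 mean [0.4338 0.0236 0.0765] rect [433.1  23.5] [18.6 20.8] 89.9
lip 73 px 283 290 221 234 mean [0.4989 0.0371 0.0749] rect [499.1  36.9] [31.3 12.1] 12.7
rack 1064 px 164 220 231 261 mean [0.4553 0.2635 0.0318] rect [456.6 264.4] [ 51.3 131.8] 14.7
racktop 525 px 164 219 231 261 mean [0.4556 0.2644 0.032 ] rect [455.  264.1] [ 47.2 131.5] 15.4
green 121 px 203 214 239 252 mean [0.4584 0.224  0.0334] rect [458.2 225.5] [31.1 25.4] 16.1
vb 538 px 392 433 195 231 mean [ 0.5435 -0.2855  0.0117] rect [ 545.9 -289. ] [81.7 93.4] 18.8
vbase 412 px 392 433 195 231 mean [ 0.5435 -0.2856  0.0081] rect [ 545.9 -289. ] [81.7 93.4] 18.8
vtop 109 px 409 420 206 220 mean [ 0.5437 -0.2863  0.025 ] rect [ 544.4 -286.8] [18.  34.4] 64.2
```

View pics/topc.png

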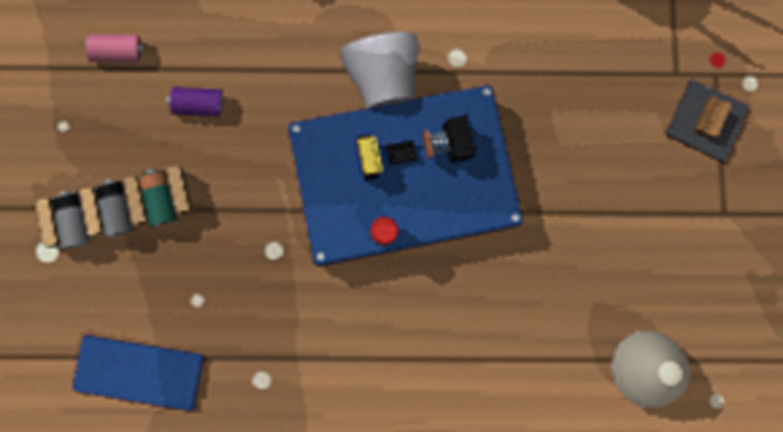

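```bash
cat >> h.py <<'E'
def plan(p,jawyaw=None,T0=None):
    "shift in tool axes to reach world p, pointing down with jaw (tool x) at world yaw (deg, mod 180)"
    T,s=pose()
    A=T[:3,:3]
    print('t',round(s['time'],2),'tcp',T[:3,3].round(4),'open',round(s['opening'],3),'F',np.round(s['wrist_force'],1),'q6',s['qpos'].round(2))
    print('toolx yaw',np.degrees(np.arctan2(A[1,0],A[0,0])).round(2),'tooly',A[:,1].round(3))
    print('shift',(A.T@(np.array(p)-T[:3,3])).round(4))
    if jawyaw is not None:
        for k in (0,180):
            a=np.radians(jawyaw+k); x=np.array([np.cos(a),np.sin(a),0]); y=np.array([0,0,-1.]); G=np.stack([x,y,np.cross(x,y)],1)
            print('turn',k,np.degrees(R.from_matrix(A.T@G).as_rotvec()).round(2))
E
python3 - <<'E'
from h import *
plan([.434,.0235,.2],101.6)
E
```

```text
t 0.15 tcp [ 0.2008 -0.5384  0.2306] open 0.997 F [-0.6 -0.7 -0.3] q6 [-1.42  0.18  1.61 -0.    1.35 -0.21]
toolx yaw -69.56 tooly [-0.     0.001 -1.   ]
shift [-0.445   0.0313  0.4147]
turn 0 [-1.2000e-01 -1.7116e+02  2.0000e-02]
turn 180 [-0.01  8.84 -0.08]
```

Call:
apply_moves([
  [[-0.445,0.03,0.415],[0,8.84,0],0.05],
  [[-0.445,0.03,0.415],[0,8.84,0],0.05],
  [[-0.445,0.03,0.415],[0,8.84,0],0.05],
  [[-0.445,0.03,0.415],[0,8.84,0],0.05],
  [[-0.445,0.03,0.415],[0,8.84,0],0.05],
], newtons=40)

```text
time: 0.57
tool_pos: [0.2808, -0.3447, 0.2205]
ee_rot: [0.548, -0.548, 0.447, -0.447]
wrist_force: [1.4, -0.9, 1.0]
opening: 0.583
```

```bash
python3 - <<'E'
from h import *
plan([.434,.0235,.2],101.6)
E
```

```text
t 0.57 tcp [ 0.2808 -0.3447  0.2205] open 0.583 F [ 1.4 -0.9  1. ] q6 [-1.16 -0.11  1.93  0.    1.32  0.21]
toolx yaw -78.44 tooly [-0.     0.001 -1.   ]
shift [-0.33    0.0207  0.2238]
turn 0 [ 6.0000e-02  1.7996e+02 -0.0000e+00]
turn 180 [-0.   -0.04 -0.04]
```

Call:
apply_moves([
  [[-0.33,0.02,0.224],[0,0,0],0.05],
  [[-0.33,0.02,0.224],[0,0,0],0.05],
  [[-0.33,0.02,0.224],[0,0,0],0.05],
  [[-0.33,0.02,0.224],[0,0,0],0.05],
  [[-0.33,0.02,0.224],[0,0,0],0.05],
])

```text
time: 0.98
tool_pos: [0.3607, -0.1525, 0.2106]
ee_rot: [0.548, -0.548, 0.447, -0.447]
wrist_force: [1.1, 0.5, 0.1]
opening: 0.584
```

```bash
python3 - <<'E'
from h import *
plan([.434,.0235,.18],101.6)
E
```

```text
t 0.98 tcp [ 0.3607 -0.1525  0.2106] open 0.584 F [1.1 0.5 0.1] q6 [-0.71 -0.24  2.06  0.    1.32  0.66]
toolx yaw -78.43 tooly [ 0.001 -0.    -1.   ]
shift [-0.1578  0.0305  0.1071]
turn 0 [-3.0000e-02  1.7997e+02 -4.0000e-02]
turn 180 [-0.02 -0.03  0.02]
```

Call:
apply_moves([
  [[-0.158,0.03,0.107],[0,0,0],0.05],
  [[-0.158,0.03,0.107],[0,0,0],0.05],
  [[-0.158,0.03,0.107],[0,0,0],0.05],
  [[-0.158,0.03,0.107],[0,0,0],0.05],
  [[-0.158,0.03,0.107],[0,0,0],0.05],
])

```text
time: 1.4
tool_pos: [0.4337, 0.0252, 0.18]
ee_rot: [0.549, -0.548, 0.447, -0.446]
wrist_force: [-0.2, -0.9, -0.2]
opening: 0.581
```

```bash
python3 - <<'E'
from h import *
plan([.434,.0235,.0600],101.6)
T,s=pose(); im,d=imaging.grab_frame('wrist'); np.savez('pics/w1.npz',im=im,d=d,T=T); crop(im,0,560,0,420,1.4,'w1.png')
P=cloud('wrist',d,T); H=hsv(im)
def rep(n,m,zl,zh):
    m=m&(P[...,2]>zl)&(P[...,2]<zh)
    X=P[m]; v,u=np.where(m)
    r=cv2.minAreaRect((X[:,:2]*1000).astype(np.float32))
    print(n,m.sum(),'px',u.min(),u.max(),v.min(),v.max(),'mean',X.mean(0).round(4),'rect',np.round(r[0],1),np.round(r[1],1),round(r[2],1))
red=((H[...,0]<8)|(H[...,0]>172))&(H[...,1]>150)
rep('knob',red,.05,.09);rep('knobtop',red,.074,.08)
y=(H[...,0]>20)&(H[...,0]<35)&(H[...,1]>150)
rep('lip',y,.05,.1); rep('liptop',y,.072,.078)
E
```

```text
t 1.4 tcp [0.4337 0.0252 0.18  ] open 0.581 F [-0.2 -0.9 -0.2] q6 [-0.22 -0.09  2.    0.    1.23  1.15]
toolx yaw -78.29 tooly [-0.     0.001 -1.   ]
shift [ 1.9e-03  1.2e-01 -1.0e-04]
turn 0 [-9.0000e-02 -1.7989e+02  0.0000e+00]
turn 180 [-0.    0.11 -0.06]
knob 592 px 267 293 190 218 mean [0.4347 0.0241 0.0755] rect [433.5  23.8] [22.2 22.5] 20.6
knobtop 513 px 267 293 193 218 mean [0.4337 0.0238 0.0765] rect [433.1  23.8] [21.8 22.4] 57.9
lip 759 px 272 290 106 146 mean [0.4981 0.0365 0.0747] rect [498.1  36.3] [31.  14.6] 11.6
liptop 759 px 272 290 106 146 mean [0.4981 0.0365 0.0747] rect [498.1  36.3] [31.  14.6] 11.6
```

View pics/w1.png

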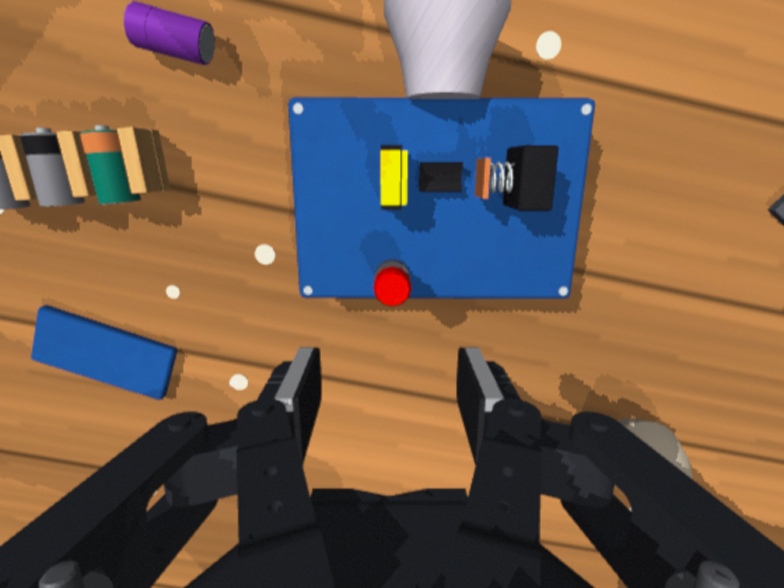

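The wrist view shows the knob at (392,285) between the fingers, the yellow lip at (393,177), the plate at (483,177), and a lamp pose that agrees with the top view. Next: descend on the knob.

Call:
apply_moves([
  [[0.0013,0.04,0],[0,0,0],0.05],
  [[0.0013,0.08,0],[0,0,0],0.05],
  [[0.0013,0.11,0],[0,0,0],0.05],
  [[0.0013,0.12,0],[0,0,0],0.05],
  [[0.0013,0.12,0],[0,0,0],0.05],
])

```text
time: 1.87
tool_pos: [0.4313, 0.021, 0.0582]
ee_rot: [-0.547, 0.549, -0.449, 0.445]
wrist_force: [0.2, -0.3, -0.3]
opening: 0.583
```

Call:
apply_moves([
  [[0,0,0],[0,0,0],0.01],
  [[0,0,0],[0,0,0],0.01],
  [[0,0,0],[0,0,0],0.01],
  [[0,0,0],[0,0,0],0.01],
  [[0,0,0],[0,0,0],0.01],
])

```text
time: 2.28
tool_pos: [0.4346, 0.0229, 0.0628]
ee_rot: [0.549, -0.546, 0.448, -0.447]
wrist_force: [-3.0, 15.3, 5.9]
opening: 0.257
```

Call:
apply_moves([
  [[-0.001,-0.004,0],[0,0,0],0.01],
  [[-0.001,-0.008,0],[0,0,0],0.01],
  [[-0.001,-0.012,0],[0,0,0],0.01],
  [[-0.001,-0.014,0],[0,0,0],0.01],
  [[-0.001,-0.014,0],[0,0,0],0.01],
])

```text
time: 2.7
tool_pos: [0.4344, 0.0231, 0.0751]
ee_rot: [0.549, -0.546, 0.447, -0.447]
wrist_force: [7.1, 8.7, -17.7]
opening: 0.252
```

```bash
python3 - <<'E'
from h import *
plan([.434,.0235,.0600],101.6)
im,d=imaging.grab_frame('side'); crop(im,220,400,150,285,4,'s1.png')
E
```

```text
t 2.7 tcp [0.4344 0.0231 0.0751] open 0.252 F [  7.1   8.7 -17.7] q6 [-0.22  0.08  2.07  0.    0.98  1.14]
toolx yaw -78.46 tooly [ 0.003  0.003 -1.   ]
shift [-0.0005  0.0151 -0.0003]
turn 0 [  0.2  179.94  -0.35]
turn 180 [-0.23 -0.06 -0.12]
```

View pics/s1.png

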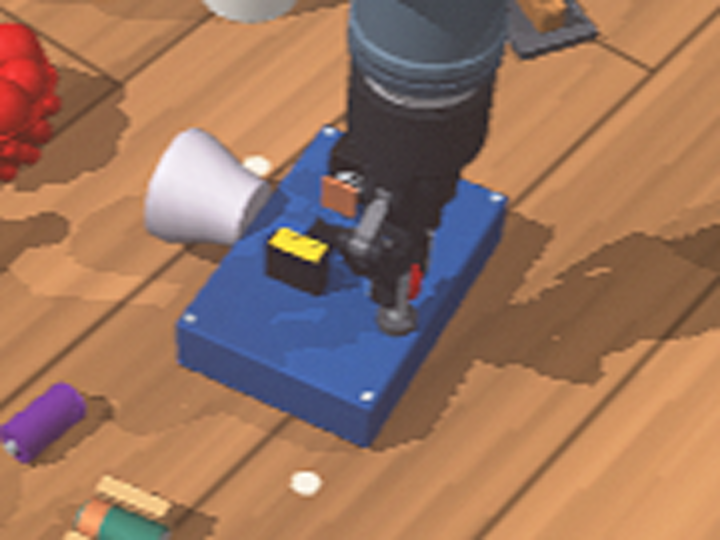

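Knob is out: the head rose with the tool 12.3 mm and is now held against the stop. Next: release and rise.

Call:
apply_moves([
  [[0,0.001,0],[0,0,0],0.05],
  [[0,0.001,0],[0,0,0],0.05],
  [[0,0.001,0],[0,0,0],0.05],
  [[0,-0.03,0],[0,0,0],0.08],
  [[0,-0.07,0],[0,0,0],0.08],
])

```text
time: 3.17
tool_pos: [0.4313, 0.0217, 0.1436]
ee_rot: [-0.547, 0.549, -0.449, 0.445]
wrist_force: [1.3, -1.0, 0.3]
opening: 0.852
```

```bash
python3 - <<'E'
from h import *
plan([.458,.225,.18],15)
E
```

```text
t 3.17 tcp [0.4313 0.0217 0.1436] open 0.852 F [ 1.3 -1.   0.3] q6 [-0.23 -0.04  2.03 -0.    1.15  1.14]
toolx yaw -78.42 tooly [-0.006  0.001 -1.   ]
shift [-0.1939 -0.0363  0.0667]
turn 0 [  0.14 -93.42  -0.36]
turn 180 [ 0.35 86.58  0.14]
```

Call:
apply_moves([
  [[-0.04,-0.03,0.014],[0,-7,0],0.08],
  [[-0.08,-0.036,0.027],[0,-14,0],0.08],
  [[-0.12,-0.036,0.041],[0,-21,0],0.08],
  [[-0.16,-0.036,0.054],[0,-28,0],0.08],
  [[-0.194,-0.036,0.067],[0,-35,0],0.08],
])

```text
time: 3.58
tool_pos: [0.4603, 0.2212, 0.1828]
ee_rot: [0.658, -0.657, 0.258, -0.261]
wrist_force: [1.5, -1.4, 0.1]
opening: 0.938
```

Call:
apply_moves([
  [[0,0,0],[0,-7,0],0.08],
  [[0,0,0],[0,-14,0],0.08],
  [[0,0,0],[0,-21,0],0.08],
  [[0,0,0],[0,-28,0],0.08],
  [[0,0,0],[0,-35,0],0.08],
])

```text
time: 4.0
tool_pos: [0.46, 0.2194, 0.1819]
ee_rot: [0.705, -0.705, 0.049, -0.05]
wrist_force: [-0.7, -0.2, 0.3]
opening: 0.943
```

```bash
python3 - <<'E'
from h import *
plan([.458,.225,.18],15)
E
```

```text
t 4.0 tcp [0.46   0.2194 0.1819] open 0.943 F [-0.7 -0.2  0.3] q6 [ 0.21  0.08  1.82 -0.    1.24  0.35]
toolx yaw -8.04 tooly [ 0.002  0.    -1.   ]
shift [-0.0028  0.0019  0.0053]
turn 0 [  0.   -23.04   0.12]
turn 180 [ -0.16 156.96   0.  ]
```

Call:
apply_moves([
  [[-0.003,0,0.005],[0,-7,0],0.08],
  [[-0.003,0,0.005],[0,-14,0],0.08],
  [[-0.003,0,0.005],[0,-20,0],0.08],
  [[-0.003,0,0.005],[0,-23,0],0.08],
  [[-0.003,0,0.005],[0,-23,0],0.08],
])

```text
time: 4.42
tool_pos: [0.4578, 0.2246, 0.1818]
ee_rot: [-0.701, 0.701, 0.091, -0.09]
wrist_force: [0.0, 0.5, 0.2]
opening: 0.932
```

```bash
python3 - <<'E'
from h import *
plan([.458,.225,.01],15)
T,s=pose(); im,d=imaging.grab_frame('wrist'); np.savez('pics/w2.npz',im=im,d=d,T=T); crop(im,0,560,0,420,1.4,'w2.png')
P=cloud('wrist',d,T); H=hsv(im)
def rep(n,m,zl,zh):
    m=m&(P[...,2]>zl)&(P[...,2]<zh)
    X=P[m]; v,u=np.where(m)
    r=cv2.minAreaRect((X[:,:2]*1000).astype(np.float32))
    print(n,m.sum(),'px',u.min(),u.max(),v.min(),v.max(),'mean',X.mean(0).round(4),'max',X.max(0).round(4),'rect',np.round(r[0],1),np.round(r[1],1),round(r[2],1))
roi=(np.hypot(P[...,0]-.458,P[...,1]-.225)<.045)
rep('green',roi&(H[...,0]>65)&(H[...,0]<95)&(H[...,1]>100),.01,.05)
rep('copper',roi&(H[...,0]<18)&(H[...,1]>140)&(np.hypot(P[...,0]-.474,P[...,1]-.23)<.022),.02,.05)
rep('cellhigh',roi,.0335,.045)
m=(P[...,2]>.0310)&(P[...,2]<.0334)&(np.hypot(P[...,0]-.455,P[...,1]-.264)<.09)
rep('racktop',m,.031,.0334)
E
```

```text
t 4.42 tcp [0.4578 0.2246 0.1818] open 0.932 F [0.  0.5 0.2] q6 [ 0.22  0.09  1.82 -0.    1.24 -0.03]
toolx yaw 14.69 tooly [ 0.002  0.    -1.   ]
shift [-1.000e-04  1.718e-01  4.000e-04]
turn 0 [ 0.02 -0.31  0.11]
turn 180 [-1.8000e-01  1.7969e+02  3.0000e-02]
green 733 px 261 292 179 202 mean [0.4567 0.2267 0.033 ] max [0.4749 0.24   0.0374] rect [456.9 225.7] [31.4 22.4] 14.7
copper 337 px 279 307 171 210 mean [0.4785 0.231  0.0324] max [0.4915 0.2497 0.0368] rect [472.5 230.7] [28.5 40.1] 16.3
cellhigh 1064 px 260 308 148 201 mean [0.4589 0.2427 0.035 ] max [0.4873 0.2699 0.0374] rect [459.3 243.9] [46.2 52.9] 13.8
racktop 2471 px 259 310 80 216 mean [0.4542 0.2701 0.0321] max [0.4929 0.3334 0.0334] rect [454.  265.2] [ 47.6 130. ] 14.9
```

View pics/w2.png

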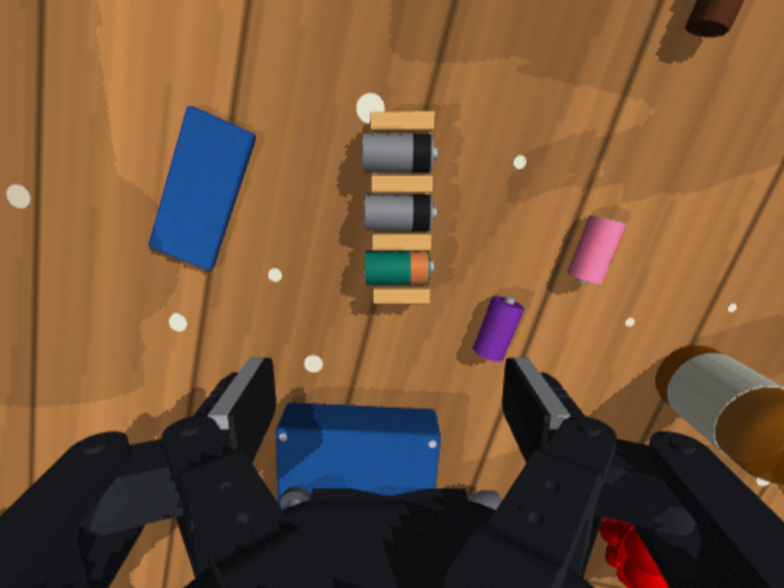

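```bash
python3 - <<'E'
from h import *
z=np.load('pics/w2.npz'); im,d,T=z['im'],z['d'],z['T']; P=cloud('wrist',d,T); H=hsv(im)
a=np.radians(14.9); ex=np.array([np.cos(a),np.sin(a)]); ey=np.array([-np.sin(a),np.cos(a)]); c0=np.array([.458,.225])
Q=np.stack([(P[...,:2]-c0)@ex,(P[...,:2]-c0)@ey],-1)*1000; Z=P[...,2]*1000
wood=(H[...,0]>8)&(H[...,0]<22)
m=(abs(Z-32)<1.2)&(abs(Q[...,0])<40)&(Q[...,1]>-25)&(Q[...,1]<125)
for n,lo,hi in [('wall0',-30,-15),('wall1',15,30)]:
    k=m&(Q[...,1]>lo)&(Q[...,1]<hi); print(n,k.sum(),np.percentile(Q[k],[1,50,99],axis=0).round(1).tolist())
k=(abs(Q[...,1])<4)&(abs(Q[...,0])<45)&(Z>12)
for x in range(-34,36,2):
    kk=k&(abs(Q[...,0]-x)<1)
    if kk.sum(): print(x,kk.sum(),Z[kk].mean().round(1),im[kk].mean(0).round())
k=(Z>34.5)&(abs(Q[...,0])<20)&(abs(Q[...,1])<16); print('ridge',Q[k].mean(0), Q[k].min(0),Q[k].max(0))
z=np.load('pics/top0.npz'); Pt=cloud('top',z['d']); Ht=hsv(z['im']); mm=(Ht[...,0]>125)&(Ht[...,0]<150)&(Ht[...,1]>100)&(Pt[...,2]>.01)&(Pt[...,2]<.05)
print('purple',((Pt[mm][:,:2]-c0)@np.stack([ex,ey],1)*1000).min(0),((Pt[mm][:,:2]-c0)@np.stack([ex,ey],1)*1000).max(0))
E
```

```text
wall0 354 [[-10.7, -25.0], [8.8, -19.7], [29.3, -15.1]]
wall1 392 [[-11.1, 15.1], [9.6, 20.7], [29.3, 29.6]]
-18 6 33.5 [75. 89. 68.]
-16 16 35.1 [ 26. 112.  94.]
-14 16 35.0 [ 19. 113.  94.]
-12 16 35.1 [ 18. 113.  95.]
-10 16 35.3 [ 18. 113.  95.]
-8 17 35.1 [ 19. 114.  95.]
-6 16 35.1 [ 19. 114.  95.]
-4 16 35.3 [ 19. 114.  95.]
-2 16 35.1 [ 19. 114.  95.]
0 17 35.2 [ 20. 116.  97.]
2 16 35.4 [ 20. 115.  96.]
4 16 35.1 [ 20. 115.  97.]
6 16 35.3 [ 20. 116.  97.]
8 16 35.1 [ 20. 115.  96.]
10 16 35.2 [ 21. 116.  97.]
12 15 35.2 [ 21. 117.  98.]
14 15 35.2 [ 32. 116.  97.]
16 16 35.3 [153. 117.  78.]
18 16 35.7 [204. 117.  64.]
20 15 35.5 [205. 118.  64.]
22 16 35.3 [204. 117.  64.]
24 16 35.6 [204. 117.  64.]
26 16 35.6 [203. 116.  64.]
28 15 35.3 [140. 118.  85.]
30 8 25.3 [115. 139. 131.]
32 16 25.6 [150. 148. 144.]
ridge [-0.31821968 10.49228514] [-19.91094414  -6.90909169] [19.81052452 15.99813752]
purple [ -63.18867601 -198.30834893] [104.6947894   28.53425592]
```

```bash
python3 - <<'E'
from h import *
plan([.4654,.2275,.01],14.9)
E
```

```text
t 4.47 tcp [0.4578 0.2246 0.1817] open 0.936 F [ 0.2  0.1 -0.9] q6 [ 0.22  0.09  1.82 -0.    1.24 -0.03]
toolx yaw 14.52 tooly [ 0.002  0.    -1.   ]
shift [0.0078 0.1717 0.0009]
turn 0 [ 0.02 -0.38  0.11]
turn 180 [-1.7000e-01  1.7962e+02  3.0000e-02]
```

Call:
apply_moves([
  [[0.008,0.04,0.001],[0,-0.3,0],0.07],
  [[0.008,0.08,0.001],[0,-0.3,0],0.07],
  [[0.008,0.12,0.001],[0,-0.3,0],0.07],
  [[0.008,0.13,0.001],[0,-0.3,0],0.07],
  [[0.008,0.13,0.001],[0,-0.3,0],0.07],
])

```text
time: 4.88
tool_pos: [0.462, 0.2269, 0.0479]
ee_rot: [-0.701, 0.701, 0.089, -0.094]
wrist_force: [0.2, 0.4, 0.1]
opening: 0.818
```

```bash
python3 - <<'E'
from h import *
plan([.4654,.2275,.01],14.9)
T,s=pose(); im,d=imaging.grab_frame('wrist'); np.savez('pics/w3.npz',im=im,d=d,T=T); crop(im,0,560,0,420,1.4,'w3.png')
E
```

```text
t 4.88 tcp [0.462  0.2269 0.0479] open 0.818 F [0.2 0.4 0.1] q6 [ 0.23  0.3   1.88 -0.    0.97 -0.03]
toolx yaw 14.81 tooly [-0.007 -0.002 -1.   ]
shift [ 0.0037  0.0379 -0.0003]
turn 0 [-0.01 -0.09 -0.4 ]
turn 180 [ 6.3000e-01  1.7991e+02 -2.0000e-02]
```

View pics/w3.png

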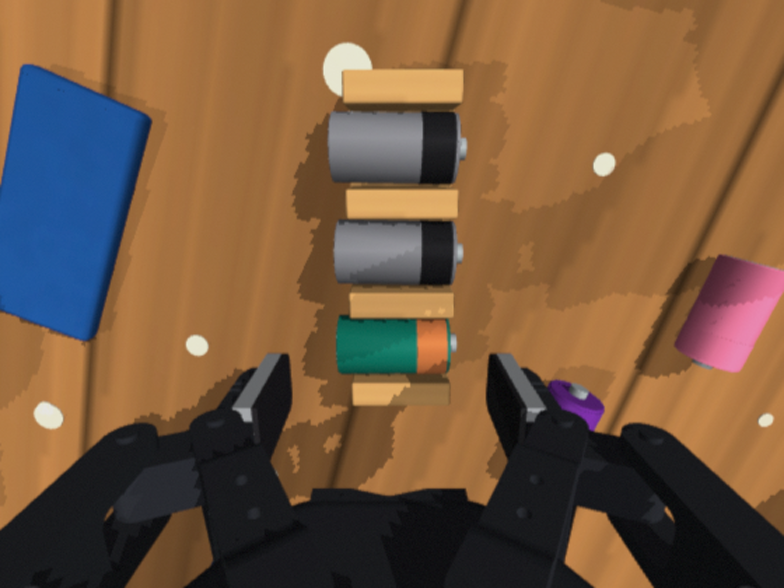

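Call:
apply_moves([
  [[0,0,0],[0,0,0],0.07],
  [[0,0.01,0],[0,0,0],0.07],
  [[0,0.02,0],[0,0,0],0.07],
  [[0,0.02,0],[0,0,0],0.07],
  [[0,0.02,0],[0,0,0],0.07],
])

```text
time: 5.35
tool_pos: [0.4643, 0.2276, 0.0304]
ee_rot: [-0.701, 0.701, 0.091, -0.092]
wrist_force: [0.2, -0.1, 0.5]
opening: 0.821
```

```bash
python3 - <<'E'
from h import *
plan([.4654,.2275,.01],14.9)
T,s=pose(); im,d=imaging.grab_frame('wrist'); np.savez('pics/w4.npz',im=im,d=d,T=T); crop(im,0,560,0,420,1.4,'w4.png')
plan([.4654,.2275,.01],14.9)
P=cloud('wrist',d,T)
Q=(P-T[:3,3])@T[:3,:3]*1000
k=(abs(Q[...,0])<40)&(P[...,2]>.02)&(P[...,2]<.04)
H=hsv(im);g=k&(H[...,0]>65)&(H[...,0]<95)&(H[...,1]>100)
print(np.percentile(Q[g],[0,1,50,99,100],axis=0).round(1))
n=k&(H[...,1]<60)&(abs(Q[...,0]-28)<6)&(abs(Q[...,2])<6); print(n.sum(), np.percentile(Q[n],[1,50,99],axis=0).round(1) if n.sum() else '')
E
```

```text
t 5.35 tcp [0.4643 0.2276 0.0304] open 0.821 F [ 0.2 -0.1  0.5] q6 [ 0.23  0.34  1.88 -0.    0.93 -0.03]
toolx yaw 14.9 tooly [-0.001 -0.    -1.   ]
shift [ 0.0011  0.0204 -0.0004]
turn 0 [-0.    0.   -0.04]
turn 180 [-6.0e-02 -1.8e+02  0.0e+00]
t 5.4 tcp [0.4646 0.2277 0.0307] open 0.823 F [0.8 0.5 0.2] q6 [ 0.23  0.34  1.88  0.    0.93 -0.03]
toolx yaw 14.9 tooly [-0.  0. -1.]
shift [ 0.0008  0.0207 -0.0005]
turn 0 [-0.    0.   -0.01]
turn 180 [-1.0e-02 -1.8e+02  0.0e+00]
[[-23.9  -6.7 -10.5]
 [-23.5  -5.9  -9.7]
 [ -7.4  -3.4   3.1]
 [ 21.7   4.9  11. ]
 [ 22.3   8.4  11.5]]
54 [[23.9  2.7 -3.1]
 [24.9  4.5  0.7]
 [25.9  8.2  3.1]]
```

View pics/w4.png

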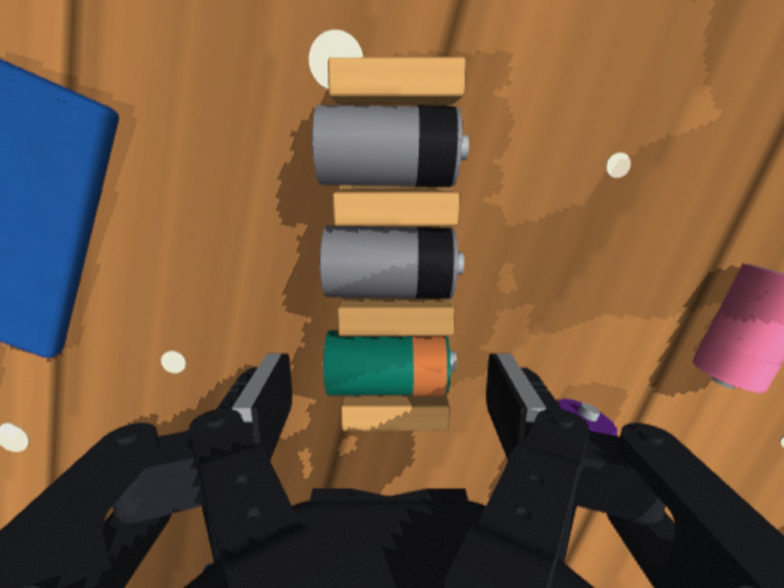

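Call:
apply_moves([
  [[0.001,0.01,0],[0,0,0],0.07],
  [[0.001,0.0205,0],[0,0,0],0.07],
  [[0.001,0.0205,0],[0,0,0],0.07],
  [[0.001,0.0205,0],[0,0,0],0.04],
  [[0.001,0.0205,0],[0,0,0],0.04],
], newtons=40)

```text
time: 5.82
tool_pos: [0.4652, 0.2279, 0.0098]
ee_rot: [-0.701, 0.701, 0.091, -0.092]
wrist_force: [-1.4, -0.2, 5.8]
opening: 0.567
```

Call:
apply_moves([
  [[0,0,0],[0,0,0],0.04],
  [[0,0,0],[0,0,0],0.04],
  [[0,0,0],[0,0,0],0.04],
  [[0,-0.005,0],[0,0,0],0.04],
  [[0,-0.015,0],[0,0,0],0.04],
])

```text
time: 6.23
tool_pos: [0.4646, 0.2277, 0.0247]
ee_rot: [-0.701, 0.701, 0.091, -0.092]
wrist_force: [-1.1, 0.4, -0.3]
opening: 0.572
```

Call:
apply_moves([
  [[0,-0.02,0],[0,0,0],0.04],
  [[0,-0.05,0],[0,0,0],0.04],
  [[0,-0.08,0],[0,0,0],0.04],
  [[0,-0.1,0],[0,0,0],0.04],
  [[0,-0.1,0],[0,0,0],0.04],
])

```text
time: 6.65
tool_pos: [0.4692, 0.2289, 0.1312]
ee_rot: [0.701, -0.701, -0.095, 0.088]
wrist_force: [1.1, 0.4, -0.1]
opening: 0.566
```

```bash
python3 - <<'E'
from h import *
plan([.5437,-.2863,.15],-25.8)
T,s=pose(); im,d=imaging.grab_frame('wrist'); crop(im,0,560,0,420,1.4,'w5.png')
im,d=imaging.grab_frame('side'); crop(im,180,380,180,330,3.5,'s5.png')
E
```

```text
t 6.65 tcp [0.4692 0.2289 0.1312] open 0.566 F [ 1.1  0.4 -0.1] q6 [ 0.23  0.17  1.83  0.    1.12 -0.03]
toolx yaw 14.92 tooly [ 0.01   0.002 -1.   ]
shift [-0.0604 -0.0192 -0.517 ]
turn 0 [-0.19 40.71  0.56]
turn 180 [   0.71 -139.28    0.24]
```

View pics/w5.png

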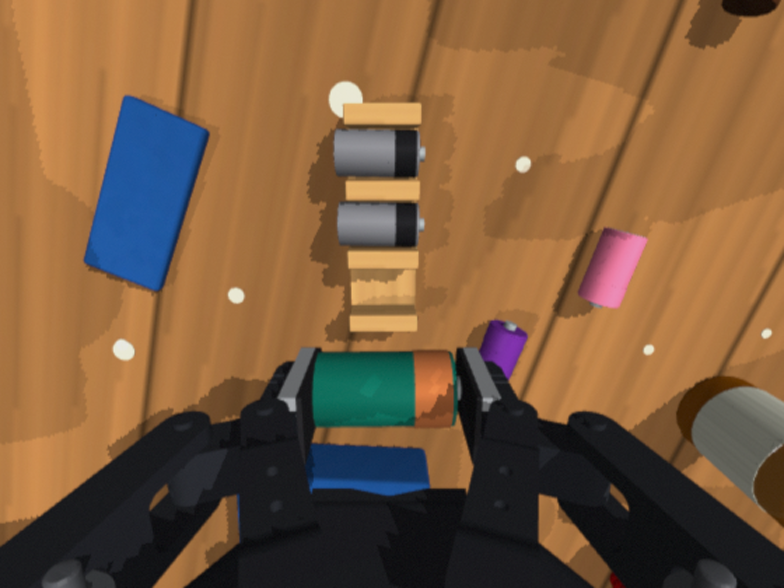

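View pics/s5.png

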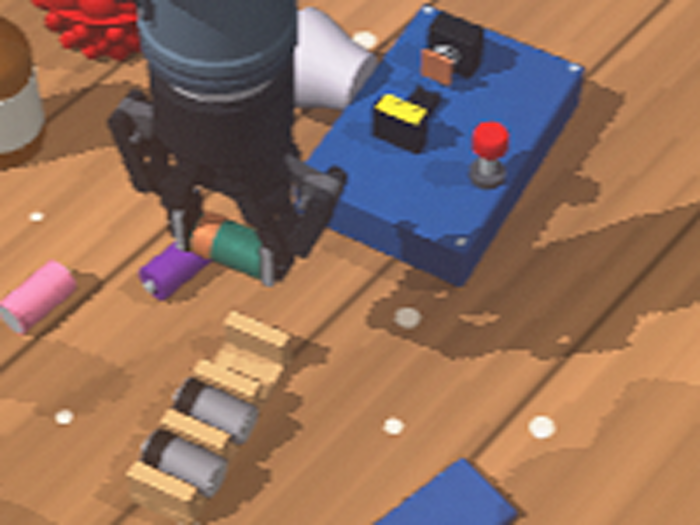

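Call:
apply_moves([
  [[-0.002,-0.025,-0.02],[0,0,0],0.04],
  [[-0.007,-0.035,-0.06],[0,0,0],0.04],
  [[-0.012,-0.035,-0.1],[0,0,0],0.04],
  [[-0.017,-0.035,-0.14],[0,0,0],0.04],
  [[-0.021,-0.035,-0.18],[0,0,0],0.04],
])

```text
time: 7.17
tool_pos: [0.4904, 0.0472, 0.159]
ee_rot: [0.701, -0.701, -0.091, 0.093]
wrist_force: [0.6, 0.8, -0.8]
opening: 0.563
```

Call:
apply_moves([
  [[-0.005,0,-0.04],[0,4,0],0.04],
  [[-0.01,0,-0.08],[0,8,0],0.04],
  [[-0.014,0,-0.12],[0,12,0],0.04],
  [[-0.019,0,-0.16],[0,16,0],0.04],
  [[-0.024,0,-0.2],[0,20,0],0.04],
])

```text
time: 7.58
tool_pos: [0.5187, -0.1523, 0.1585]
ee_rot: [0.707, -0.706, 0.034, -0.032]
wrist_force: [-0.1, 0.5, -0.7]
opening: 0.568
```

```bash
python3 - <<'E'
from h import *
plan([.5437,-.2863,.15],-25.8)
E
```

```text
t 7.58 tcp [ 0.5187 -0.1523  0.1585] open 0.568 F [-0.1  0.5 -0.7] q6 [-0.51  0.18  1.76  0.    1.2  -0.41]
toolx yaw -5.31 tooly [-0.003  0.002 -1.   ]
shift [ 0.0373  0.0082 -0.1311]
turn 0 [-0.05 20.49 -0.16]
turn 180 [-2.3000e-01 -1.5951e+02  6.0000e-02]
```

Call:
apply_moves([
  [[0.007,0,-0.04],[0,5,0],0.04],
  [[0.015,0,-0.08],[0,10,0],0.04],
  [[0.025,0,-0.12],[0,15,0],0.04],
  [[0.03,0,-0.16],[0,20.5,0],0.04],
  [[0.017,0,-0.187],[0,20.5,0],0.04],
])

```text
time: 8.0
tool_pos: [0.5205, -0.342, 0.1584]
ee_rot: [-0.689, 0.689, -0.159, 0.159]
wrist_force: [-0.7, 0.1, 0.3]
opening: 0.569
```

Call:
apply_moves([
  [[0,0,0],[0,0,0],0.04],
  [[0,0,0],[0,0,0],0.04],
  [[0,0,0],[0,0,0],0.04],
  [[0,0,0],[0,0,0],0.04],
  [[0,0,0],[0,0,0],0.04],
])

```text
time: 8.42
tool_pos: [0.5204, -0.3371, 0.1597]
ee_rot: [0.69, -0.689, 0.156, -0.156]
wrist_force: [-0.6, 0.4, -0.5]
opening: 0.566
```

```bash
python3 - <<'E'
from h import *
plan([.5437,-.2863,.15],-25.8)
T,s=pose(); im,d=imaging.grab_frame('wrist'); np.savez('pics/w6.npz',im=im,d=d,T=T); crop(im,0,560,0,420,1.4,'w6.png')
P=cloud('wrist',d,T); near=np.hypot(P[...,0]-.544,P[...,1]+.287)<.06
for n,lo,hi in (('vtop',.02,.03),('base',.004,.012)):
    m=near&(P[...,2]>lo)&(P[...,2]<hi); X=P[m]; r=cv2.minAreaRect((X[:,:2]*1000).astype(np.float32)); print(n,m.sum(),X.mean(0).round(4),np.round(r[0],1),np.round(r[1],1),round(r[2],1))
H=hsv(im); Q=(P-T[:3,3])@T[:3,:3]*1000
g=(abs(Q[...,1])<40)&(H[...,0]>65)&(H[...,0]<95)&(H[...,1]>100)&(abs(Q[...,0])<30)
print(np.percentile(Q[g],[0.5,50,99.5],axis=0).round(1))
E
```

```text
t 8.42 tcp [ 0.5204 -0.3371  0.1597] open 0.566 F [-0.6  0.4 -0.5] q6 [-0.77  0.35  1.55  0.    1.24 -0.32]
toolx yaw -25.5 tooly [-0.001  0.001 -1.   ]
shift [-0.0008  0.0097  0.0559]
turn 0 [-0.03  0.3  -0.04]
turn 180 [-7.000e-02 -1.797e+02  4.000e-02]
vtop 779 [ 0.5437 -0.2864  0.0251] [ 543.7 -286.5] [17.7 33.9] 64.6
base 3219 [ 0.5441 -0.2853  0.0077] [ 543.6 -286.5] [60. 60.] 63.2
[[-24.7 -26.5  -8.9]
 [ -8.2 -23.4   4.6]
 [ 21.4 -10.5  11.6]]
```

View pics/w6.png

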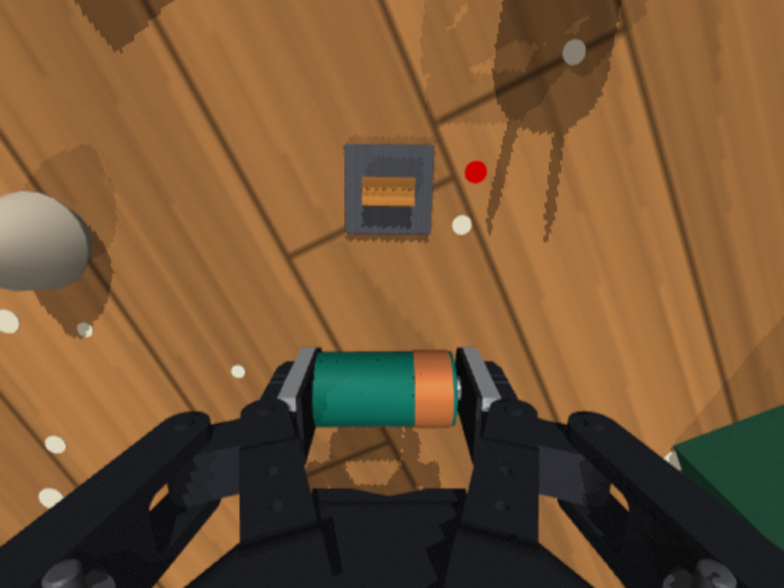

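Call:
apply_moves([
  [[-0.001,0,0.035],[0,0.6,0],0.04],
  [[-0.001,0.02,0.056],[0,0.6,0],0.04],
  [[-0.001,0.06,0.056],[0,0.6,0],0.04],
  [[-0.001,0.09,0.056],[0,0.6,0],0.04],
  [[-0.001,0.1,0.056],[0,0.6,0],0.04],
])

```text
time: 8.88
tool_pos: [0.5412, -0.284, 0.0554]
ee_rot: [0.69, -0.688, 0.162, -0.157]
wrist_force: [-1.0, 0.9, -0.8]
opening: 0.571
```

Call:
apply_moves([
  [[0,0,0],[0,0,0],0.04],
  [[0,0.01,0],[0,0,0],0.04],
  [[0,0.02,0],[0,0,0],0.04],
  [[0,0.02,0],[0,0,0],0.04],
  [[0,0.02,0],[0,0,0],0.04],
])

```text
time: 9.3
tool_pos: [0.5436, -0.288, 0.0405]
ee_rot: [-0.689, 0.689, -0.16, 0.161]
wrist_force: [-0.3, 0.5, -1.0]
opening: 0.571
```

```bash
python3 - <<'E'
from h import *
plan([.5436,-.2864,.0265],-26.2)
E
```

```text
t 9.3 tcp [ 0.5436 -0.288   0.0405] open 0.571 F [-0.3  0.5 -1. ] q6 [-0.68  0.49  1.62  0.    1.03 -0.22]
toolx yaw -26.22 tooly [ 0. -0. -1.]
shift [-0.0007  0.014   0.0015]
turn 0 [ 0.   -0.02  0.03]
turn 180 [-5.0000e-02  1.7998e+02  1.0000e-02]
```

Call:
apply_moves([
  [[-0.0005,0.005,0.0015],[0,0,0],0.04],
  [[-0.0005,0.01,0.0015],[0,0,0],0.04],
  [[-0.0005,0.014,0.0015],[0,0,0],0.04],
  [[-0.0005,0.0145,0.0015],[0,0,0],0.04],
  [[-0.0005,0.0145,0.0015],[0,0,0],0.04],
])

```text
time: 9.72
tool_pos: [0.5437, -0.2861, 0.0255]
ee_rot: [0.689, -0.689, 0.16, -0.16]
wrist_force: [0.5, 0.2, -0.1]
opening: 0.564
```

Call:
apply_moves([
  [[0,0,0],[0,0,0],0.056],
  [[0,0,0],[0,0,0],0.062],
  [[0,0,0],[0,0,0],0.068],
  [[0,0,0],[0,0,0],0.07],
  [[0,0,0],[0,0,0],0.07],
])

```text
time: 10.13
tool_pos: [0.5436, -0.2861, 0.0256]
ee_rot: [0.689, -0.689, 0.16, -0.16]
wrist_force: [-0.2, 0.7, -0.4]
opening: 0.821
```

```bash
python3 - <<'E'
from h import *
plan([.5436,-.2864,.15],-26.2)
T,s=pose(); im,d=imaging.grab_frame('wrist'); np.savez('pics/w7.npz',im=im,d=d,T=T); crop(im,0,560,0,420,1.4,'w7.png')
E
```

```text
t 10.13 tcp [ 0.5436 -0.2861  0.0256] open 0.821 F [-0.2  0.7 -0.4] q6 [-0.68  0.52  1.63  0.    1.   -0.22]
toolx yaw -26.2 tooly [ 0.  0. -1.]
shift [ 1.000e-04 -1.244e-01 -3.000e-04]
turn 0 [-0.  0. -0.]
turn 180 [  -0. -180.    0.]
```

View pics/w7.png

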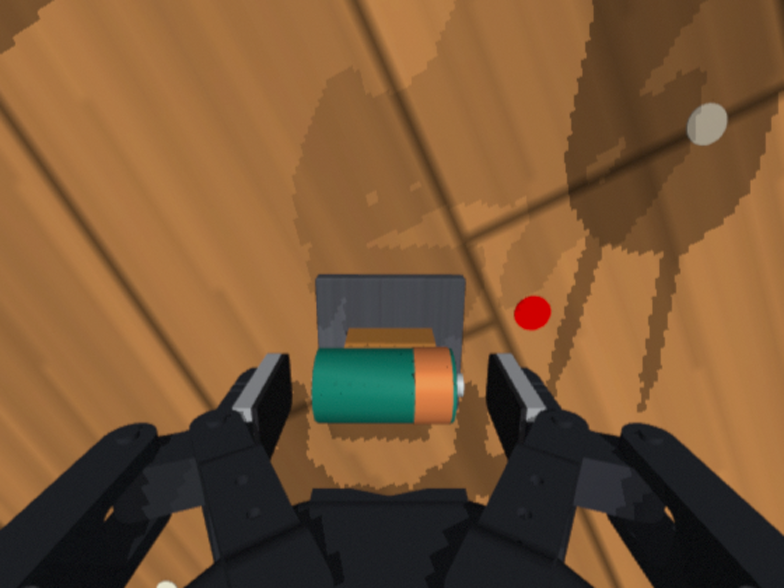

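The cell lies in the V at (385,385), clear of both fingers. Next: rise and turn 90° for the waist grasp.

Call:
apply_moves([
  [[0,-0.03,0],[0,0,0],0.07],
  [[0,-0.06,0],[0,0,0],0.07],
  [[0,-0.08,0],[0,7,0],0.07],
  [[0,-0.09,0],[0,14,0],0.07],
  [[0,-0.09,0],[0,21,0],0.06],
])

```text
time: 10.6
tool_pos: [0.5455, -0.2875, 0.1194]
ee_rot: [-0.647, 0.648, -0.283, 0.287]
wrist_force: [-0.2, -0.1, -0.6]
opening: 0.708
```

Call:
apply_moves([
  [[0,0,0],[0,7,0],0.06],
  [[0,0,0],[0,14,0],0.06],
  [[0,0,0],[0,21,0],0.06],
  [[0,0,0],[0,28,0],0.06],
  [[0,0,0],[0,35,0],0.06],
])

```text
time: 11.02
tool_pos: [0.5436, -0.2861, 0.1156]
ee_rot: [0.531, -0.531, 0.466, -0.466]
wrist_force: [1.1, -0.1, 0.1]
opening: 0.705
```

Call:
apply_moves([
  [[0,0,0],[0,7,0],0.06],
  [[0,0,0],[0,14,0],0.06],
  [[0,0,0],[0,21,0],0.06],
  [[0,0,0],[0,28,0],0.06],
  [[0,0,0],[0,34,0],0.06],
])

```text
time: 11.43
tool_pos: [0.5436, -0.2861, 0.1156]
ee_rot: [0.372, -0.372, 0.601, -0.601]
wrist_force: [0.3, 0.2, -0.1]
opening: 0.703
```

Call:
apply_moves([
  [[0,0,0],[0,0,0],0.06],
  [[0,0,0],[0,0,0],0.06],
  [[0,0,0],[0,0,0],0.06],
  [[0,0,0],[0,0,0],0.06],
  [[0,0,0],[0,0,0],0.06],
])

```text
time: 11.85
tool_pos: [0.5436, -0.2861, 0.1156]
ee_rot: [-0.374, 0.374, -0.6, 0.6]
wrist_force: [0.1, -0.3, 1.0]
opening: 0.701
```

```bash
python3 - <<'E'
from h import *
plan([.5436,-.2864,.025],-116.2)
T,s=pose(); im,d=imaging.grab_frame('wrist'); np.savez('pics/w8.npz',im=im,d=d,T=T); crop(im,0,560,0,420,1.4,'w8.png')
P=cloud('wrist',d,T); H=hsv(im); near=np.hypot(P[...,0]-.544,P[...,1]+.287)<.05
g=near&(H[...,0]>65)&(H[...,0]<95)&(H[...,1]>100)&(P[...,2]>.03)
c=near&(H[...,0]<15)&(H[...,1]>130)&(P[...,2]>.035)
for m in (g,c,g|c):
    X=P[m]; r=cv2.minAreaRect((X[:,:2]*1000).astype(np.float32)); print(m.sum(),X.mean(0).round(4),X[:,2].max(),np.round(r[0],1),np.round(r[1],1),round(r[2],1))
im,d=imaging.grab_frame('top'); crop(im,240,440,150,290,4,'t8.png')
E
```

```text
t 11.85 tcp [ 0.5436 -0.2861  0.1156] open 0.701 F [ 0.1 -0.3  1. ] q6 [-0.68  0.39  1.6  -0.    1.16  1.35]
toolx yaw -116.12 tooly [-0. -0. -1.]
shift [0.0003 0.0906 0.0001]
turn 0 [0.   0.08 0.  ]
turn 180 [   0.   -179.92   -0.  ]
1417 [ 0.5394 -0.2841  0.0475] 0.14991987195383066 [ 546.2 -277.6] [43.3 46.2] 63.0
821 [ 0.5516 -0.2926  0.0886] 0.20874920607844394 [ 546.8 -288.9] [96.7 32.2] 64.2
2238 [ 0.5439 -0.2872  0.0626] 0.20874920607844394 [ 541.8 -286.3] [96.6 46.2] 63.0
```

View pics/w8.png

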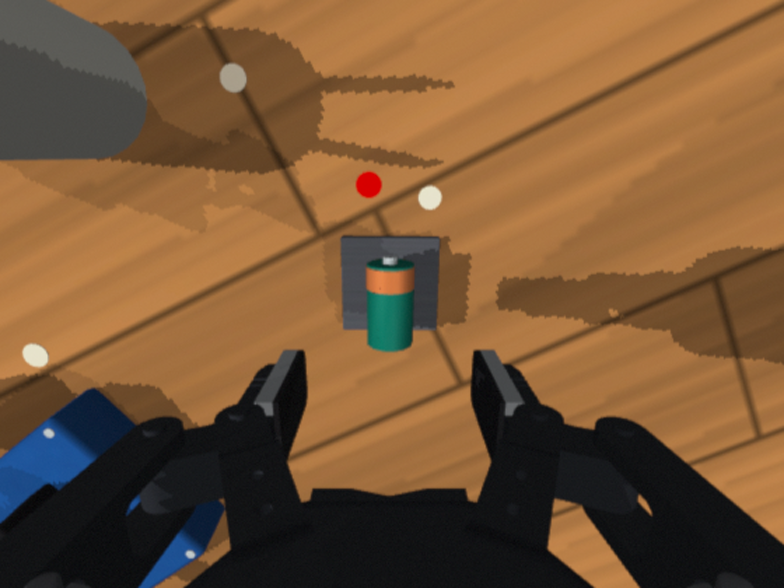

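Call:
apply_moves([
  [[0,0.03,0],[0,0,0],0.05],
  [[0,0.06,0],[0,0,0],0.05],
  [[0,0.08,0],[0,0,0],0.05],
  [[0,0.0915,0],[0,0,0],0.05],
  [[0,0.0915,0],[0,0,0],0.05],
])

```text
time: 12.37
tool_pos: [0.5418, -0.2847, 0.0211]
ee_rot: [0.373, -0.374, 0.602, -0.598]
wrist_force: [-1.3, 0.8, -0.7]
opening: 0.586
```

Call:
apply_moves([
  [[0,0,0],[0,0,0],0.05],
  [[0,0,0],[0,0,0],0.035],
  [[0,0,0],[0,0,0],0.015],
  [[0,0,0],[0,0,0],0.015],
  [[0,0,0],[0,0,0],0.015],
], newtons=60)

```text
time: 12.78
tool_pos: [0.545, -0.2873, 0.0263]
ee_rot: [-0.374, 0.373, -0.599, 0.602]
wrist_force: [-0.6, -0.6, 6.6]
opening: 0.279
```

```bash
python3 - <<'E'
from h import *
plan([.5436,-.2864,.025],-116.2)
E
```

```text
t 12.78 tcp [ 0.545  -0.2873  0.0263] open 0.279 F [-0.6 -0.6  6.6] q6 [-0.68  0.52  1.62 -0.    1.    1.35]
toolx yaw -116.19 tooly [ 0.003 -0.003 -1.   ]
shift [-0.0002  0.0013 -0.0017]
turn 0 [-0.22  0.01  0.06]
turn 180 [ 1.0000e-01 -1.7999e+02  3.5000e-01]
```

Call:
apply_moves([
  [[0,0,0],[0,0,0],0.015],
  [[0,-0.015,0],[0,0,0],0.015],
  [[0,-0.045,0],[0,0,0],0.015],
  [[0,-0.085,0],[0,0,0],0.015],
  [[0,-0.125,0],[0,0,0],0.015],
])

```text
time: 13.2
tool_pos: [0.5428, -0.2854, 0.1498]
ee_rot: [0.373, -0.374, 0.601, -0.599]
wrist_force: [0.9, -1.2, -0.4]
opening: 0.28
```

Call:
apply_moves([
  [[0,0,0],[0,-7,0],0.015],
  [[0,0,0],[0,-14,0],0.015],
  [[0,0,0],[0,-21,0],0.015],
  [[0,0,0],[0,-28,0],0.015],
  [[0,0,0],[0,-35,0],0.015],
])

```text
time: 13.62
tool_pos: [0.5437, -0.286, 0.1497]
ee_rot: [0.538, -0.538, 0.458, -0.459]
wrist_force: [-0.8, -0.8, -0.7]
opening: 0.282
```

```bash
python3 - <<'E'
from h import *
plan([.504,.0075,.15],11.6)
im,d=imaging.grab_frame('wrist'); crop(im,0,560,0,420,1.4,'w9.png')
E
```

```text
t 13.62 tcp [ 0.5437 -0.286   0.1497] open 0.282 F [-0.8 -0.8 -0.7] q6 [-0.68  0.35  1.57  0.    1.22  0.73]
toolx yaw -80.85 tooly [ 0.001 -0.    -1.   ]
shift [-0.2961 -0.0004  0.0075]
turn 0 [-1.000e-02 -9.245e+01  4.000e-02]
turn 180 [-4.000e-02  8.755e+01 -1.000e-02]
```

View pics/w9.png

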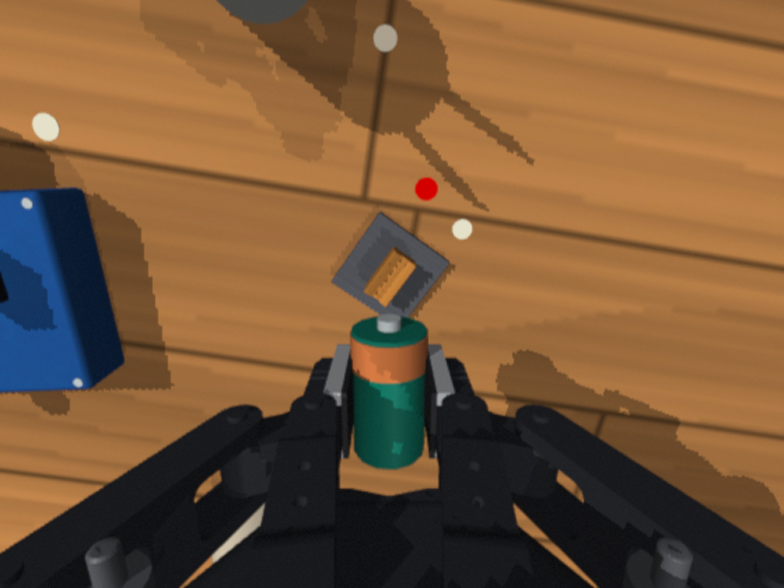

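Call:
apply_moves([
  [[-0.04,0,0.001],[0,-7,0],0.015],
  [[-0.08,0,0.002],[0,-14,0],0.015],
  [[-0.12,0,0.003],[0,-21,0],0.015],
  [[-0.16,0,0.004],[0,-28,0],0.015],
  [[-0.2,0,0.005],[0,-35,0],0.015],
])

```text
time: 14.08
tool_pos: [0.5174, -0.086, 0.1494]
ee_rot: [0.651, -0.651, 0.276, -0.277]
wrist_force: [1.6, 0.3, -0.2]
opening: 0.278
```

```bash
python3 - <<'E'
from h import *
plan([.504,.0075,.15],11.6)
E
```

```text
t 14.08 tcp [ 0.5174 -0.086   0.1494] open 0.278 F [ 1.6  0.3 -0.2] q6 [-0.39  0.16  1.81  0.    1.17  0.41]
toolx yaw -46.06 tooly [ 0.001  0.    -1.   ]
shift [-0.0766 -0.0006  0.0552]
turn 0 [-1.000e-02 -5.766e+01  3.000e-02]
turn 180 [-4.0000e-02  1.2234e+02 -1.0000e-02]
```

Call:
apply_moves([
  [[-0.03,0,0.02],[0,-7,0],0.015],
  [[-0.055,0,0.04],[0,-14,0],0.015],
  [[-0.077,0,0.055],[0,-21,0],0.015],
  [[-0.077,0,0.055],[0,-28,0],0.015],
  [[-0.077,0,0.055],[0,-35,0],0.015],
])

```text
time: 14.5
tool_pos: [0.504, 0.0079, 0.1495]
ee_rot: [0.704, -0.704, 0.067, -0.067]
wrist_force: [0.4, 0.4, -0.1]
opening: 0.28
```

Call:
apply_moves([
  [[0,0,0],[0,-7,0],0.015],
  [[0,0,0],[0,-14,0],0.015],
  [[0,0,0],[0,-21,0],0.015],
  [[0,0,0],[0,-22.7,0],0.015],
  [[0,0,0],[0,-22.7,0],0.015],
])

```text
time: 14.92
tool_pos: [0.5044, 0.006, 0.1494]
ee_rot: [-0.704, 0.704, 0.071, -0.07]
wrist_force: [-0.4, -0.0, 0.3]
opening: 0.279
```

```bash
cat >> h.py <<'E'
LO=np.array([.4864,.0039]); LY=11.6
def lamp(P):
    a=np.radians(LY); c,s=np.cos(a),np.sin(a); M=np.array([[c,-s],[s,c]])
    q=np.array(P,float)*1000; q[...,:2]=(np.asarray(P)[...,:2]-LO)@M*1000; return q
def l2w(x,y,z):
    a=np.radians(LY); c,s=np.cos(a),np.sin(a); return [LO[0]+(c*x-s*y)/1000,LO[1]+(s*x+c*y)/1000,z/1000]
E
python3 - <<'E'
from h import *
plan(l2w(18,0,120),11.6)
T,s=pose(); im,d=imaging.grab_frame('wrist'); np.savez('pics/w10.npz',im=im,d=d,T=T); crop(im,0,560,0,420,1.4,'w10.png')
P=cloud('wrist',d,T); H=hsv(im); Q=(P-T[:3,3])@T[:3,:3]*1000; L=lamp(P)
near=(np.abs(Q[...,0])<14)&(abs(Q[...,1])<35)&(abs(Q[...,2])<32)
g=near&(H[...,0]>65)&(H[...,0]<95)&(H[...,1]>100); c=near&(H[...,0]<15)&(H[...,1]>130)
for n,m in (('g',g),('c',c)): print(n,m.sum(),np.percentile(Q[m],[.5,50,99.5],axis=0).round(1).tolist())
nb=near&(H[...,1]<60)&(abs(Q[...,0])<5)&(Q[...,2]>15); print('nub',nb.sum(),np.percentile(Q[nb],[1,50,99],axis=0).round(1).tolist())
y=(H[...,0]>20)&(H[...,0]<35)&(H[...,1]>150)&(L[...,2]>60)&(L[...,2]<90)&(abs(L[...,0]-18)<30)
print('lip lamp frame',y.sum(),np.percentile(L[y],[1,50,99],axis=0).round(1).tolist())
k=((H[...,0]<8)|(H[...,0]>172))&(H[...,1]>150)&(abs(L[...,0]+48)<30)&(abs(L[...,1]-30)<30)&(L[...,2]>60)
if k.sum(): print('knob',np.percentile(L[k],[1,50,99],axis=0).round(1).tolist())
E
```

```text
t 14.92 tcp [0.5044 0.006  0.1494] open 0.279 F [-0.4 -0.   0.3] q6 [-0.22  0.12  1.86  0.    1.17 -0.42]
toolx yaw 11.42 tooly [ 0.001 -0.    -1.   ]
shift [-0.0001  0.0294  0.0015]
turn 0 [ 0.01 -0.18  0.03]
turn 180 [-5.0000e-02  1.7982e+02  1.0000e-02]
g 3640 [[-12.0, -25.1, -24.5], [0.2, -22.1, -4.4], [12.0, -3.4, 21.0]]
c 1345 [[-12.2, -30.1, -9.2], [0.2, -23.0, 13.4], [12.2, -13.9, 19.4]]
nub 200 [[-4.0, -16.7, 20.2], [0.2, -13.9, 23.5], [3.9, -8.4, 24.6]]
lip lamp frame 913 [[2.5, 21.8, 68.8], [17.8, 30.1, 74.6], [33.2, 36.8, 76.2]]
knob [[-58.2, 20.3, 77.5], [-46.5, 31.5, 88.4], [-36.5, 41.3, 90.2]]
```

View pics/w10.png

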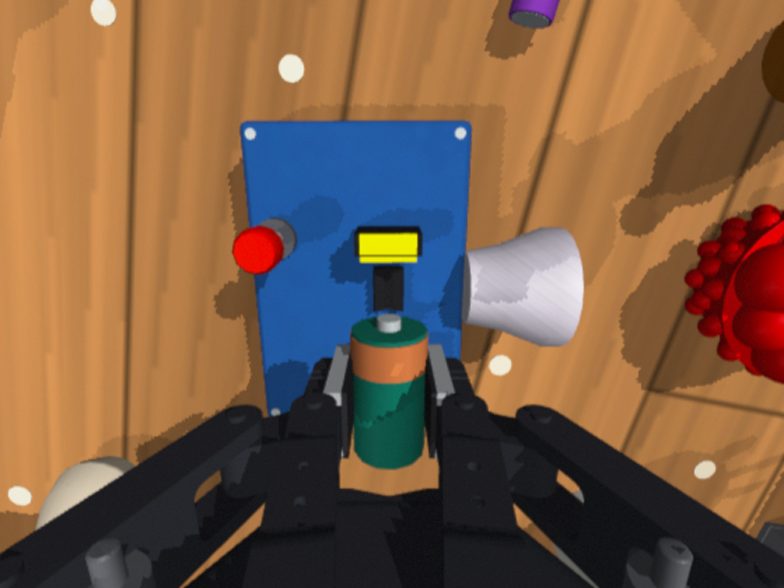

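```bash
python3 - <<'E'
from h import *
plan(l2w(17.8,7.7,90),11.6)
E
```

```text
t 14.97 tcp [0.5044 0.006  0.1494] open 0.28 F [ 1.6  0.5 -0.3] q6 [-0.22  0.12  1.86  0.    1.17 -0.42]
toolx yaw 11.33 tooly [ 0. -0. -1.]
shift [-0.0003  0.0594  0.0093]
turn 0 [ 0.01 -0.27  0.02]
turn 180 [-4.0000e-02  1.7973e+02  1.0000e-02]
```

Call:
apply_moves([
  [[0,0.015,0.009],[4,-0.2,0],0.015],
  [[0,0.03,0.009],[8,-0.2,0],0.015],
  [[0,0.045,0.009],[8,-0.2,0],0.015],
  [[0,0.059,0.009],[8,-0.2,0],0.015],
  [[0,0.059,0.009],[8,-0.2,0],0.015],
], newtons=80)

```text
time: 15.38
tool_pos: [0.5006, 0.0149, 0.0876]
ee_rot: [0.751, -0.652, -0.064, 0.077]
wrist_force: [-0.7, 1.1, -1.1]
opening: 0.276
```

Call:
apply_moves([
  [[0,0,0],[0,0,0],0.015],
  [[0,0,0],[0,0,0],0.015],
  [[0,0,0],[0,0,0],0.015],
  [[0,0,0],[0,0,0],0.015],
  [[0,0,0],[0,0,0],0.015],
])

```text
time: 15.8
tool_pos: [0.5032, 0.0147, 0.0909]
ee_rot: [0.751, -0.653, -0.068, 0.076]
wrist_force: [-0.0, 0.5, 0.4]
opening: 0.276
```

```bash
cat >> h.py <<'E'
def cellrep(tag):
    T,s=pose(); im,d=imaging.grab_frame('wrist'); np.savez(f'pics/{tag}.npz',im=im,d=d,T=T); crop(im,0,560,0,420,1.4,tag+'.png')
    P=cloud('wrist',d,T); H=hsv(im); Q=(P-T[:3,3])@T[:3,:3]*1000; L=lamp(P)
    print('TCP lamp',lamp(T[:3,3]).round(2),'tilt',np.degrees(np.arcsin(T[2,2])).round(2))
    near=(np.abs(Q[...,0])<14)&(abs(Q[...,1])<35)&(abs(Q[...,2])<32)
    nb=near&(H[...,1]<60)&(abs(Q[...,0])<4.5)&(Q[...,2]>15)
    if nb.sum(): print('nub tool',nb.sum(),np.percentile(Q[nb],[1,50,99],axis=0).round(1).tolist(),'lamp',np.percentile(L[nb],[1,50,99],axis=0).round(1).tolist())
    y=(H[...,0]>20)&(H[...,0]<35)&(H[...,1]>150)&(L[...,2]>60)&(L[...,2]<90)&(abs(L[...,0]-18)<30)
    if y.sum(): print('lip',y.sum(),np.percentile(L[y],[1,50,99],axis=0).round(1).tolist())
E
python3 - <<'E'
from h import *
plan(l2w(17.8,7.7,74.5),11.6)
cellrep('w11')
E
```

```text
t 15.8 tcp [0.5032 0.0147 0.0909] open 0.276 F [-0.   0.5  0.4] q6 [-0.29  0.23  1.88  0.14  1.11 -0.56]
toolx yaw 11.7 tooly [-0.027  0.136 -0.99 ]
shift [-0.0008  0.0163 -0.0018]
turn 0 [-7.96  0.11  0.09]
turn 180 [ 1.3000e-01 -1.7946e+02  1.2480e+01]
TCP lamp [18.59  7.26 90.93] tilt 7.96
nub tool 200 [[-3.6, -16.1, 20.6], [-0.2, -13.7, 23.6], [3.5, 32.2, 25.3]] lamp [[15.0, 25.6, 62.6], [18.3, 28.7, 107.7], [22.0, 36.7, 109.9]]
lip 1407 [[2.4, 22.4, 67.1], [17.7, 30.7, 74.6], [33.0, 36.8, 76.1]]
```

View pics/w11.png

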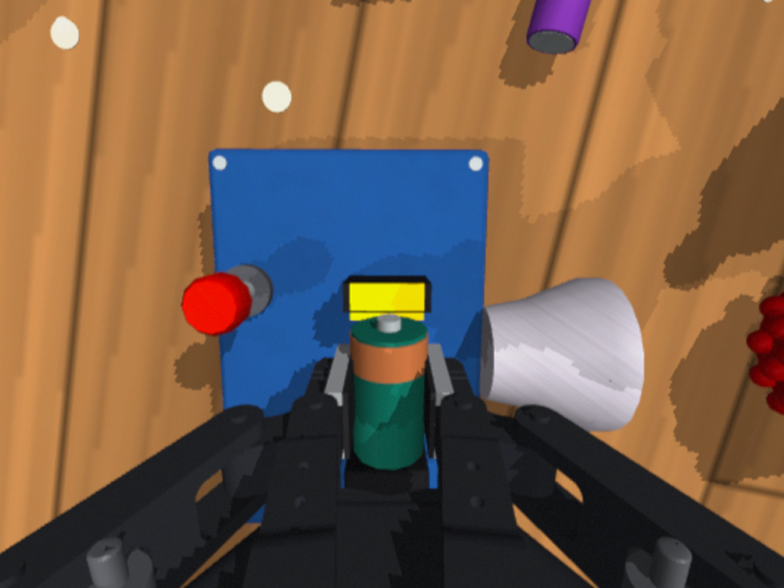

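Call:
apply_moves([
  [[-0.0008,0.005,-0.001],[0,0,0],0.015],
  [[-0.0008,0.01,-0.0018],[0,0,0],0.015],
  [[-0.0008,0.016,-0.0018],[0,0,0],0.015],
  [[-0.0008,0.016,-0.0018],[0,0,0],0.015],
  [[-0.0008,0.016,-0.0018],[0,0,0],0.015],
])

```text
time: 16.27
tool_pos: [0.5018, 0.0149, 0.0736]
ee_rot: [0.751, -0.653, -0.067, 0.077]
wrist_force: [-0.3, -0.5, 2.3]
opening: 0.272
```

Call:
apply_moves([
  [[0,0,0],[0,0,0],0.015],
  [[0,-0.0006,-0.0045],[0,0,0],0.015],
  [[0,-0.0012,-0.009],[0,0,0],0.015],
  [[0,-0.0018,-0.013],[0,0,0],0.015],
  [[0,-0.0018,-0.013],[0,0,0],0.015],
])

```text
time: 16.68
tool_pos: [0.504, 0.0025, 0.0736]
ee_rot: [0.751, -0.652, -0.066, 0.077]
wrist_force: [-0.9, 6.4, 0.1]
opening: 0.273
```

```bash
python3 - <<'E'
from h import *
plan(l2w(17.8,-5.3,74.5),11.6)
cellrep('w12')
im,d=imaging.grab_frame('side'); crop(im,240,380,150,270,5,'s12.png')
E
```

```text
t 16.68 tcp [0.504  0.0025 0.0736] open 0.273 F [-0.9  6.4  0.1] q6 [-0.31  0.26  1.88  0.14  1.08 -0.59]
toolx yaw 11.66 tooly [-0.029  0.138 -0.99 ]
shift [ 0.0008 -0.0009 -0.0002]
turn 0 [-8.12  0.06 -0.04]
turn 180 [-6.0000e-02 -1.7949e+02  1.2730e+01]
TCP lamp [16.95 -4.96 73.64] tilt 8.12
nub tool 192 [[-3.5, -16.1, 20.5], [0.2, -13.9, 23.5], [3.9, -7.3, 24.6]] lamp [[13.4, 13.4, 84.2], [17.1, 16.3, 90.6], [20.9, 17.9, 92.9]]
lip 1865 [[2.5, 22.0, 65.3], [17.7, 29.8, 74.6], [32.6, 36.8, 76.1]]
```

View pics/w12.png

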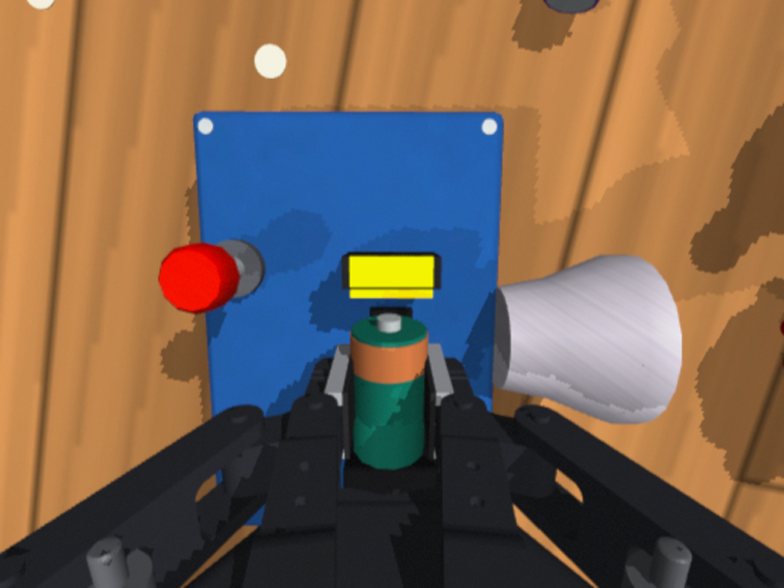

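View pics/s12.png

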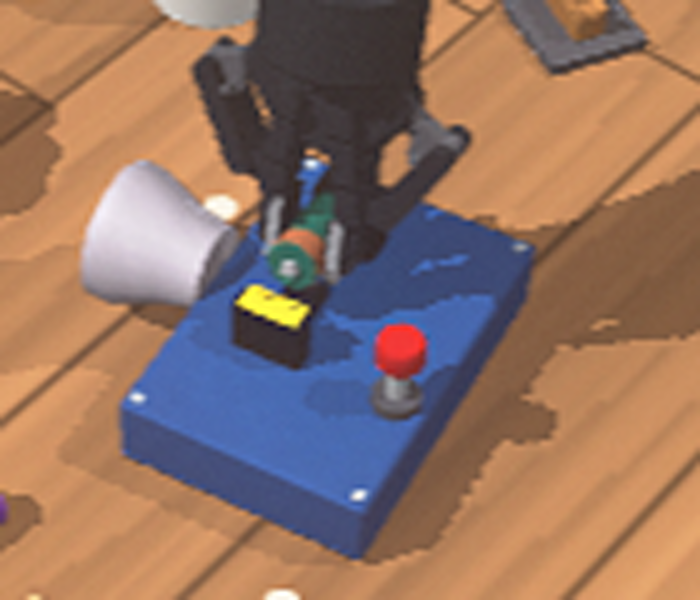

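The nub is at y≈18, short of the lip (22), and the 6.4 N on the wrist means the spring is pressed about 10.7 mm. Next: roll level and lower.

Call:
apply_moves([
  [[0.0003,0.003,-0.0007],[-1.2,0,0],0.015],
  [[0.0005,0.006,-0.0014],[-2.4,0,0],0.015],
  [[0.0008,0.009,-0.0021],[-3.6,0,0],0.015],
  [[0.0008,0.012,-0.0028],[-4.7,0,0],0.015],
  [[0.0008,0.012,-0.0028],[-4.7,0,0],0.015],
])

```text
time: 17.2
tool_pos: [0.5048, 0.0025, 0.0613]
ee_rot: [0.724, -0.683, -0.07, 0.074]
wrist_force: [-1.3, 6.8, 1.4]
opening: 0.274
```

```bash
python3 - <<'E'
from h import *
plan(l2w(17.8,-7,53),11.6)
cellrep('w13')
E
```

```text
t 17.2 tcp [0.5048 0.0025 0.0613] open 0.274 F [-1.3  6.8  1.4] q6 [-0.26  0.26  1.89  0.06  1.01 -0.5 ]
toolx yaw 11.73 tooly [-0.012  0.057 -0.998]
shift [ 0.0001  0.0081 -0.0024]
turn 0 [-3.36  0.13 -0.03]
turn 180 [-4.0000e-02 -1.7979e+02  5.2700e+00]
TCP lamp [17.74 -5.04 61.26] tilt 3.36
nub tool 241 [[-4.1, -23.8, 16.7], [-0.2, -13.1, 22.9], [4.1, 17.9, 24.6]] lamp [[13.6, 12.4, 44.4], [17.5, 17.0, 75.7], [21.8, 18.9, 86.2]]
lip 2261 [[2.6, 21.9, 70.6], [17.9, 30.0, 74.6], [32.7, 36.8, 76.2]]
```

View pics/w13.png

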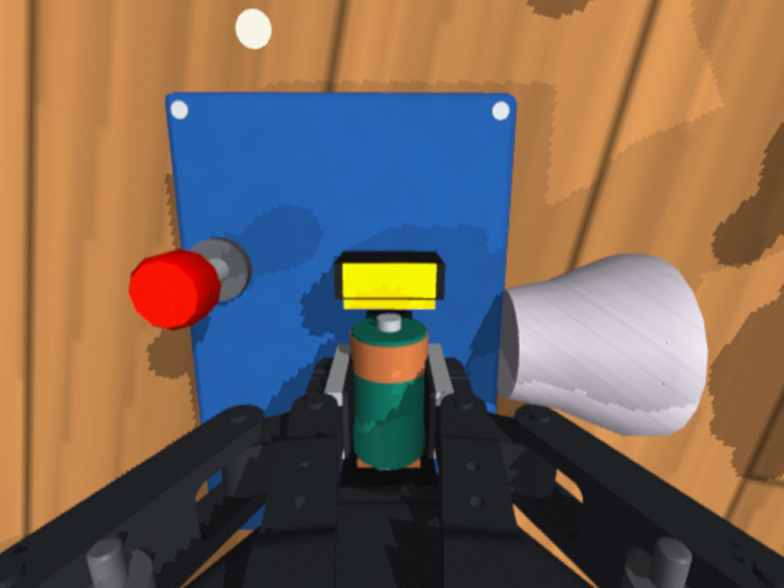

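Call:
apply_moves([
  [[0,0.002,-0.0012],[-1,0,0],0.015],
  [[0,0.004,-0.0024],[-2,0,0],0.015],
  [[0,0.006,-0.0024],[-3.4,0,0],0.015],
  [[0,0.008,-0.0024],[-3.4,0,0],0.015],
  [[0,0.008,-0.0024],[-3.4,0,0],0.015],
])

```text
time: 17.67
tool_pos: [0.5053, 0.0006, 0.0534]
ee_rot: [0.703, -0.703, -0.072, 0.072]
wrist_force: [-0.4, 8.7, 1.9]
opening: 0.272
```

```bash
python3 - <<'E'
from h import *
plan(l2w(17.8,-0.5,52.5),11.6)
cellrep('w14')
E
```

```text
t 17.67 tcp [0.5053 0.0006 0.0534] open 0.272 F [-0.4  8.7  1.9] q6 [-0.23  0.27  1.91 -0.    0.97 -0.44]
toolx yaw 11.72 tooly [-0. -0. -1.]
shift [-0.0001  0.0009  0.0066]
turn 0 [-0.    0.12 -0.02]
turn 180 [-3.0000e-02 -1.7988e+02  0.0000e+00]
TCP lamp [17.88 -7.06 53.44] tilt 0.0
nub tool 188 [[-3.5, -23.1, 19.6], [0.2, -14.0, 23.3], [4.0, -9.0, 24.6]] lamp [[14.3, 12.5, 62.4], [18.0, 16.3, 67.5], [21.8, 17.6, 76.6]]
lip 2573 [[2.7, 21.9, 71.2], [17.6, 30.1, 74.6], [32.8, 36.9, 76.0]]
```

View pics/w14.png

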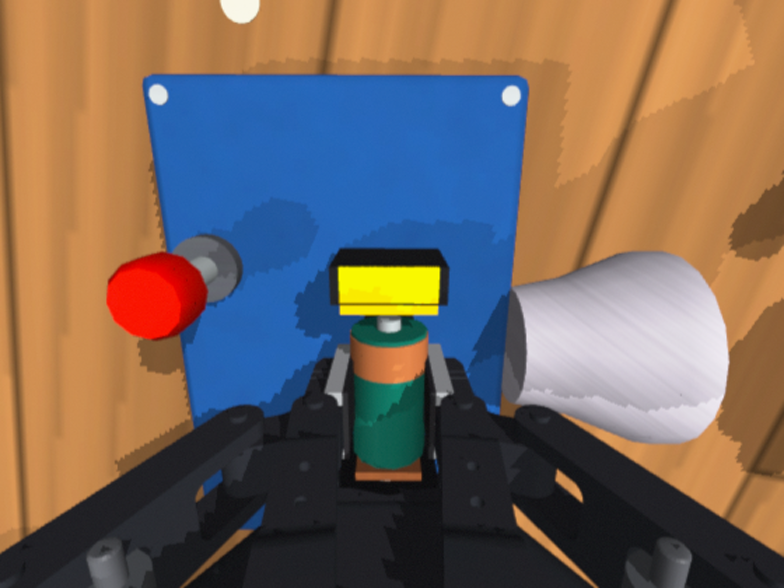

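Call:
apply_moves([
  [[0,0.0008,0.001],[0,0,0],0.015],
  [[0,0.0008,0.0025],[0,0,0],0.015],
  [[0,0.0008,0.0045],[0,0,0],0.015],
  [[0,0.0008,0.0063],[0,0,0],0.015],
  [[0,0.0008,0.0063],[0,0,0],0.015],
])

```text
time: 18.13
tool_pos: [0.5045, 0.0051, 0.0534]
ee_rot: [-0.703, 0.704, 0.072, -0.072]
wrist_force: [-3.4, 0.6, 7.7]
opening: 0.278
```

```bash
python3 - <<'E'
from h import *
plan(l2w(17.8,-0.5,52.5),11.6)
cellrep('w15')
E
```

```text
t 18.13 tcp [0.5045 0.0051 0.0534] open 0.278 F [-3.4  0.6  7.7] q6 [-0.22  0.27  1.91 -0.    0.96 -0.43]
toolx yaw 11.71 tooly [ 0.    -0.002 -1.   ]
shift [-0.0001  0.0008  0.002 ]
turn 0 [ 0.14  0.11 -0.01]
turn 180 [-2.0000e-02 -1.7989e+02 -2.2000e-01]
TCP lamp [17.92 -2.45 53.35] tilt -0.14
nub tool 26 [[-2.9, -20.3, 19.1], [-0.0, -14.9, 21.1], [3.5, -13.9, 22.0]] lamp [[15.0, 16.7, 67.2], [17.9, 18.7, 68.2], [21.4, 19.6, 73.6]]
lip 2524 [[2.6, 18.4, 66.1], [17.6, 30.0, 74.6], [32.7, 36.9, 76.0]]
```

View pics/w15.png

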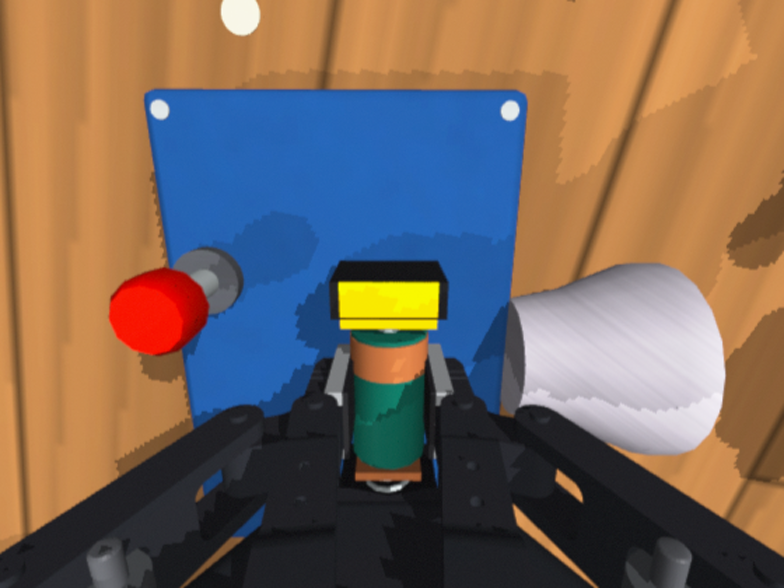

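Call:
apply_moves([
  [[0,-0.0009,0],[0,0,0],0.015],
  [[0,-0.0009,0.0005],[0,0,0],0.015],
  [[0,-0.0009,0.001],[0,0,0],0.015],
  [[0,-0.0009,0.001],[0,0,0],0.015],
  [[0,-0.0009,0.001],[0,0,0],0.015],
])

```text
time: 18.6
tool_pos: [0.5041, 0.0066, 0.0535]
ee_rot: [-0.703, 0.704, 0.072, -0.072]
wrist_force: [-1.8, 3.3, 0.7]
opening: 0.272
```

```bash
python3 - <<'E'
from h import *
plan(l2w(17.8,-0.5,52.5),11.6)
cellrep('w16')
E
```

```text
t 18.6 tcp [0.5041 0.0066 0.0535] open 0.272 F [-1.8  3.3  0.7] q6 [-0.22  0.27  1.91 -0.    0.96 -0.43]
toolx yaw 11.71 tooly [ 0.    -0.002 -1.   ]
shift [-0.      0.001   0.0004]
turn 0 [ 0.09  0.11 -0.02]
turn 180 [-3.0000e-02 -1.7989e+02 -1.3000e-01]
TCP lamp [17.84 -0.88 53.49] tilt -0.09
nub tool 2 [[-3.7, -23.0, 19.1], [-3.5, -22.7, 19.2], [-3.3, -22.4, 19.4]] lamp [[14.1, 18.2, 75.8], [14.3, 18.4, 76.1], [14.5, 18.5, 76.5]]
lip 2475 [[2.7, 21.6, 72.0], [17.6, 30.0, 74.6], [32.6, 36.9, 76.1]]
```

View pics/w16.png

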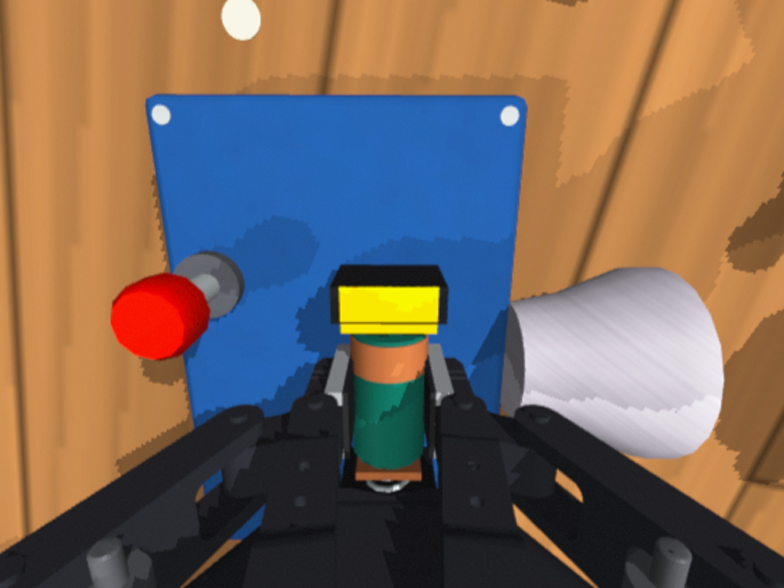

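Call:
apply_moves([
  [[0,0,0],[0,0,0],0.024],
  [[0,0,0],[0,0,0],0.03],
  [[0,0,0],[0,0,0],0.036],
  [[0,0,0],[0,0,0],0.044],
  [[0,0,0],[0,0,0],0.044],
])

```text
time: 19.07
tool_pos: [0.5047, 0.0062, 0.0538]
ee_rot: [-0.703, 0.704, 0.072, -0.072]
wrist_force: [-0.1, 0.6, 0.9]
opening: 0.513
```

```bash
python3 - <<'E'
from h import *
plan(l2w(17.8,-0.5,52.5),11.6)
cellrep('w17')
E
```

```text
t 19.07 tcp [0.5047 0.0062 0.0538] open 0.513 F [-0.1  0.6  0.9] q6 [-0.22  0.27  1.91 -0.    0.96 -0.43]
toolx yaw 11.7 tooly [ 0.001 -0.002 -1.   ]
shift [-0.0006  0.0013  0.001 ]
turn 0 [0.14 0.1  0.05]
turn 180 [ 8.000e-02 -1.799e+02 -2.200e-01]
TCP lamp [18.37 -1.47 53.85] tilt -0.14
lip 2493 [[2.6, 21.9, 71.3], [17.6, 30.2, 74.6], [32.7, 36.9, 76.1]]
```

View pics/w17.png

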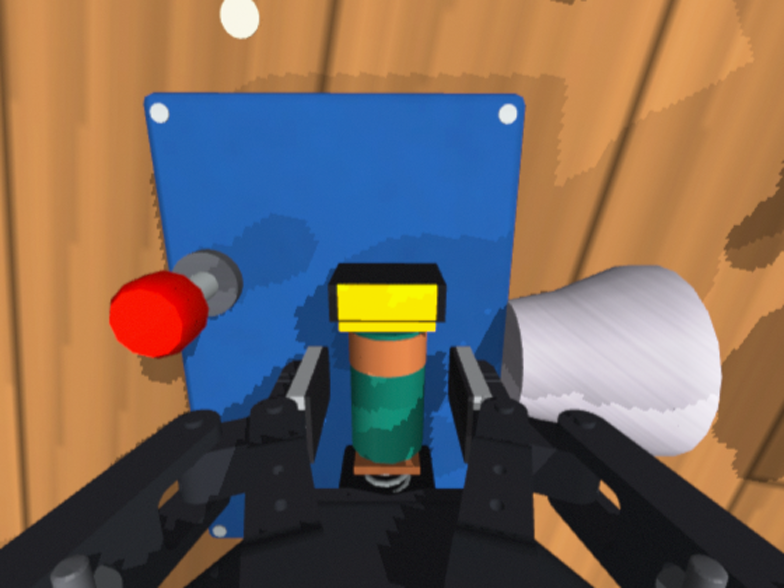

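The cell is loaded and free of the pads. Next: rise, check it, then go to the knob.

Call:
apply_moves([
  [[0,-0.015,0],[0,0,0],0.044],
  [[0,-0.05,0],[0,0,0],0.044],
  [[0,-0.08,0],[0,0,0],0.03],
  [[-0.03,-0.08,0.015],[0,0,0],0.01],
  [[-0.066,-0.08,0.031],[0,0,0],0],
])

```text
time: 19.53
tool_pos: [0.4364, 0.0226, 0.1364]
ee_rot: [-0.702, 0.705, 0.074, -0.069]
wrist_force: [-0.3, 0.8, -0.3]
opening: 0.093
```

Call:
apply_moves([
  [[0,0,0],[0,0,0],0],
  [[0,0,0],[0,0,0],0],
  [[0,0,0],[0,0,0],0],
  [[0,0,0],[0,0,0],0],
  [[0,0,0],[0,0,0],0],
])

```text
time: 19.95
tool_pos: [0.4346, 0.0232, 0.1339]
ee_rot: [-0.703, 0.704, 0.072, -0.072]
wrist_force: [-0.1, 0.5, 0.1]
opening: -0.0
```

```bash
python3 - <<'E'
from h import *
plan([.4335,.0238,.09],11.6)
T,s=pose(); im,d=imaging.grab_frame('wrist'); np.savez('pics/w18.npz',im=im,d=d,T=T); crop(im,0,560,0,420,1.4,'w18.png')
P=cloud('wrist',d,T); H=hsv(im); L=lamp(P)
k=((H[...,0]<8)|(H[...,0]>172))&(H[...,1]>150)&(abs(L[...,0]+48)<30)&(abs(L[...,1]-30)<30)&(L[...,2]>60)
if k.sum(): print('knob',np.percentile(L[k],[1,50,99],axis=0).round(1).tolist())
g=(H[...,0]>65)&(H[...,0]<95)&(H[...,1]>100)&(abs(L[...,0]-18)<20)&(abs(L[...,1])<35)&(L[...,2]>60)
print('cell green',g.sum(),np.percentile(L[g],[1,50,99],axis=0).round(1).tolist())
im,d=imaging.grab_frame('top'); crop(im,240,360,180,280,6,'t18.png')
E
```

```text
t 19.95 tcp [0.4346 0.0232 0.1339] open -0.0 F [-0.1  0.5  0.1] q6 [-0.22 -0.02  2.04 -0.    1.12 -0.42]
toolx yaw 11.69 tooly [ 0.002 -0.002 -1.   ]
shift [-0.001   0.0439  0.0009]
turn 0 [0.13 0.09 0.07]
turn 180 [ 1.0000e-01 -1.7991e+02 -2.0000e-01]
knob [[-58.6, 21.2, 76.5], [-48.4, 32.8, 88.4], [-37.7, 41.5, 89.8]]
cell green 1296 [[5.1, -23.7, 63.9], [14.6, -7.2, 75.8], [28.5, 21.2, 78.4]]
```

View pics/w18.png

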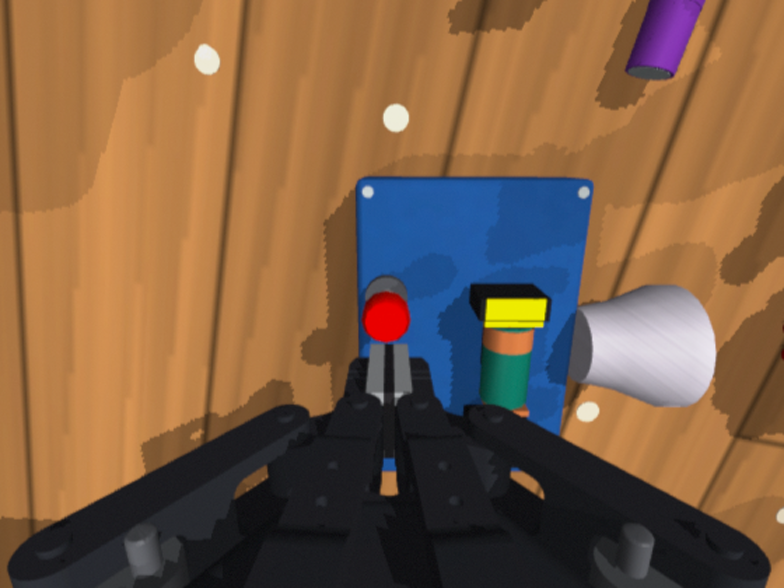

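View pics/t18.png

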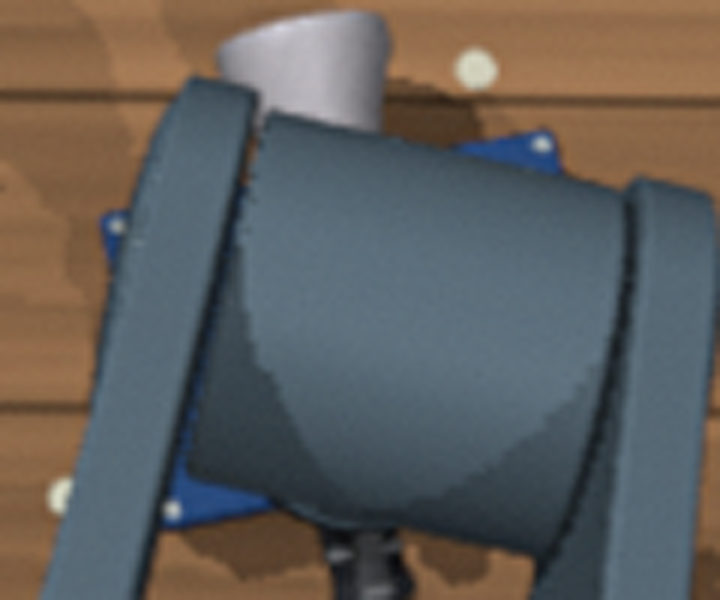

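Call:
apply_moves([
  [[-0.001,0.02,0.001],[0,0,0],0],
  [[-0.001,0.04,0.001],[0,0,0],0],
  [[-0.001,0.048,0.001],[0,0,0],0],
  [[-0.001,0.054,0.001],[0,0,0],0],
  [[-0.001,0.0575,0.001],[0,0,0],0],
])

```text
time: 20.47
tool_pos: [0.4324, 0.0243, 0.0766]
ee_rot: [-0.703, 0.704, 0.072, -0.072]
wrist_force: [-16.1, 2.9, 46.0]
opening: -0.002
```

Call:
apply_moves([
  [[0,0,0],[0,0,0],0],
  [[0,0,0],[0,0,0],0],
  [[0,0.0005,0],[0,0,0],0],
  [[0,0.001,0],[0,0,0],0],
  [[0,0.001,0],[0,0,0],0],
])

```text
time: 20.88
tool_pos: [0.4324, 0.0243, 0.0769]
ee_rot: [-0.703, 0.704, 0.072, -0.072]
wrist_force: [-9.5, 1.0, 18.1]
opening: 0.002
```

Bottomed at 76.8 mm (the top of the head when in). Next: rise and inspect.

Call:
apply_moves([
  [[0,-0.015,0],[0,0,0],0],
  [[0,-0.04,0],[0,0,0],0],
  [[0,-0.08,0],[0,0,0],0],
  [[-0.03,-0.1,0],[0,0,0],0],
  [[-0.06,-0.1,-0.03],[0,0,0],0],
])

```text
time: 21.3
tool_pos: [0.3826, -0.015, 0.1803]
ee_rot: [-0.702, 0.705, 0.077, -0.071]
wrist_force: [1.3, -1.1, -0.3]
opening: 0.001
```

Call:
apply_moves([
  [[0,0,0],[0,0,0],0],
  [[0,0,0],[0,0,0],0],
  [[0,0,0],[0,0,0],0],
  [[0,0,0],[0,0,0],0],
  [[0,0,0],[0,0,0],0],
])

```text
time: 21.72
tool_pos: [0.3801, -0.0157, 0.1749]
ee_rot: [-0.703, 0.704, 0.073, -0.073]
wrist_force: [-0.4, 0.2, -0.3]
opening: -0.001
```

```bash
python3 - <<'E'
from h import *
T,s=pose(); print(s['time'],T[:3,3],s['wrist_force']); im,d=imaging.grab_frame('wrist'); crop(im,0,560,0,420,1.4,'w19.png')
P=cloud('wrist',d,T); H=hsv(im); L=lamp(P)
k=((H[...,0]<8)|(H[...,0]>172))&(H[...,1]>150)&(abs(L[...,0]+48)<30)&(abs(L[...,1]-30)<30)&(L[...,2]>55)
print('knob',k.sum(),np.percentile(L[k],[1,50,99],axis=0).round(1).tolist())
g=(((H[...,0]>65)&(H[...,0]<95)&(H[...,1]>100))|((H[...,0]<15)&(H[...,1]>120)))&(abs(L[...,0]-18)<16)&(abs(L[...,1])<28)&(L[...,2]>72)&(L[...,2]<82)
X=L[g]; print('cell',g.sum(),np.percentile(X,[1,50,99],axis=0).round(1).tolist())
gr=(H[...,0]>65)&(H[...,0]<95)&(H[...,1]>100)&(abs(L[...,0]-18)<16)&(abs(L[...,1])<26)&(L[...,2]>77)
r=cv2.fitLine(L[gr][:,:2].astype(np.float32),cv2.DIST_L2,0,.01,.01).ravel(); print('ridge',gr.sum(),r.round(3))
im,d=imaging.grab_frame('side'); crop(im,220,400,150,285,4,'s19.png')
E
```

```text
21.7167 [ 0.38014288 -0.01570541  0.17489265] [-0.44749031  0.23915357 -0.29705711]
knob 661 [[-59.9, 20.5, 65.2], [-49.9, 31.2, 76.4], [-38.7, 41.4, 78.3]]
cell 1322 [[6.5, -27.4, 72.2], [15.2, -3.2, 76.6], [27.6, 21.2, 79.2]]
ridge 299 [ 1.0000e-03  1.0000e+00  1.7197e+01 -8.0580e+00]
```

View pics/w19.png

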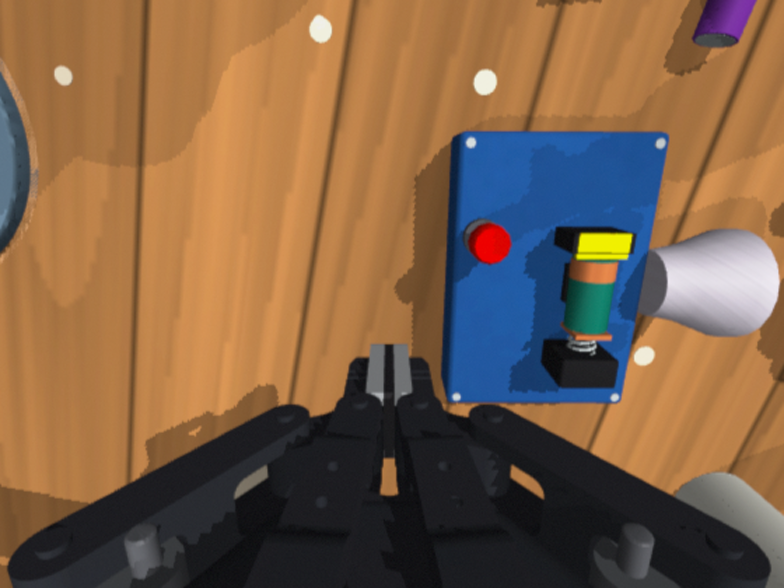

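View pics/s19.png

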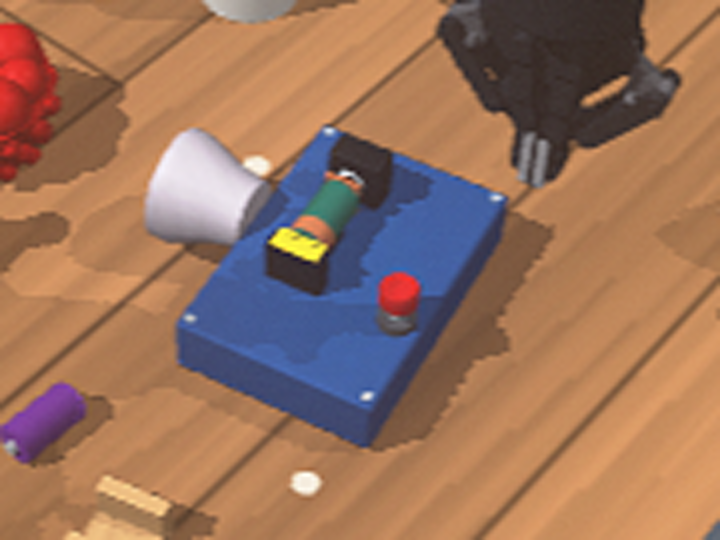

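Both views show the knob fully in (top 76.4 mm against 77 nominal) and the cell level, aligned, and under the lip. Handing in.

```bash
python3 -c "
from bench import ticket; print(ticket.job_done())"
```

```text
the job is handed in; nothing more can be done
None
```

The fresh cell is loaded in the lamp and the red knob is back in. I handed the job in at about 22 s of the 72 s allowed; no verdict was reported.

**What I did**
- I pulled the knob up 12.3 mm until it held against its stop, and it stayed out in every later view until I pushed it in.
- I lifted the cell from the rack by its two ends, laid it in the V-block and let go.
- I took it again round the middle and pressed the spring with the cell tilted 8° (about 6.4 N, roughly 10.7 mm).
- I rolled it level under the lip, eased the nub out to the contact, let go, and last pushed the knob in with closed fingers.

**Last checks**
- **Cell:** the body's front end is 21.2 mm along the bay (21.5 expected). Its axis is within about 0.01 rad of the bay's, its top at about 78 to 79 mm (78 expected), and the spring is visibly compressed.
- **Nub on contact:** the lip hides the nub tip, so its place is inferred from the body's front end.
- **Knob:** its top is at 76.4 mm, against 77 mm nominal when fully in.
- **Other objects:** I saw nothing else move, but made no final measurement of the spent cells or bystanders.

**What did not match or went slightly off**
- The first slide of the cell towards the lip stopped about 2 mm short, because the cell was pressing on the cradle with 7.7 N. I raised it 0.9 mm and the slide then completed.
- The wrist force peaked at about 46 N up as the knob bottomed out, applied with the fingertips rather than the gripper's body.

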